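Charge the press chute with tube flanges

ROBOT

A 6-joint arm with a two-finger parallel gripper is mounted at the origin on the work surface. World frame = base frame: x ahead of the robot, y to its left, z up, the work surface at z = 0. Lengths are in m, angles in rad, forces in N, time in s.
With the tool pointing down it reaches from about 0.15 to 0.775 m from the base axis. Payload 6.1 kg.
Tool frame: the origin (TCP) lies midway between the tips of the shut fingers; the grasp point (between the pads) lies 19 mm behind it (ctrl.grip_point_offset is the distance from the TCP to the grasp point, in m); z points along the fingers, y is the line along which they close (so a half turn about z gives the same grasp; the last joint's range is limited). The gripper opens to 85 mm and grips with 20 to 120 N. Pads are 22 mm wide; open, the fingers measure 114 mm over their backs; the gripper's body (76 mm by 85 mm) begins 54 mm behind the grasp point. The pads swing forward as they close: fully open they stand 13 mm farther back than shut.
Start: joints at [1.107, 0.126, -0.04, 1.405, 0, 1.571], TCP at [0.235, 0.47, 0.231] pointing down, gripper open.
Joint ranges: [-2.72, 2.72], [-0.95, 1.95], [-1.27, 1.35], [-1.78, 2.02], [-1.46, 1.47], [-3.14, 3.14]. Speed limits (rad/s): [2.39, 2.39, 3.01, 3.14, 3.14, 3.14].

INTERFACE

Orientations are given as [roll, pitch, yaw] about the fixed x, y, z axes, in that order (R = Rz(yaw) Ry(pitch) Rx(roll)).
In Python, from station import ctrl, vision gives the robot as it stands.
- The arm moves only by the shell command python3 -m creep 'ROWS' [FORCE]. ROWS is JSON, a list of rows, each an object with "dp": the shift along the tool's x, y, z in cm, a list of three; "rot": the turn, a rotation vector about the tool's x, y, z in rad, a list of three; "fingers": the opening, from 0 (shut) to 1 (fully open). A call has 1 to 20 rows; each row is the pose to reach, as a shift and turn from the pose commanded when the call began, along the tool's axes at that moment; what a row does not reach only later rows make up. A row lasts 1/8 s, in which the tool goes at most 62.5 mm and 10.7 degrees, less where a joint would pass 70% of its speed; a pose out of reach is approached as far as the arm can. A call with a gripper value outside its range is refused whole. The fingers move at their own pace and stop on an object; FORCE is the grip in N (left out, the last holds). Time passes only in rows, so rows that repeat a pose let the fingers close. It gives the time, the measured TCP pose, the force, the opening and the grip force at its end, in the units of the state.
- ctrl.get_obs(): the state, without advancing time (a new reading comes with each control period).
- vision.read_camera(name): name is "scene" or "top" or "wrist"; returns a dict with "image" (400x640x3 uint8, blue, green, red), "fx", "fy", "cx", "cy" (pixels), "eye" and "orientation" of the camera in the world. Camera axes: x right, y down, z forward; pixel columns grow to the right and rows downward; lengths in m; the calibration is good to about 2 mm. A picture is of the moment at which its call begins. There is no depth.
- ctrl.hand_in(): hands the job in; it is judged then, once.
The state is a dict: "clock": time; "joints": joint angles; "dq": joint speeds; "joint_efforts": joint torques, N m; "tcp_pos": TCP position; "tool_rot": TCP orientation; "contact_force": force on the tool from outside, world axes, zero at the start; "ft_torque": the same for the moment, N m; "width": finger opening in m; "finger_force": force on a finger pad.
Only numpy, scipy, OpenCV 4.12 (cv2) and the standard library are available. Lean on these libraries where they do the work, as an engineer would, in place of code of your own. Each camera call takes 0.05 s, during which the arm holds its last target. There are 200 camera calls.

TASK

Charge the press's gravity chute with the two loose socketed flanges: behind the shut gate, lay each one flat on the slope, across the chute with its socket up like the flange under the ram, and only then let it go, so that both lie in a row against the gate. Then lift the gate and leave it up, so that the pair runs down and stops close behind the flange under the ram. Leave everything else on the bench where it is.

Things in the scene. Friction and masses are not known exactly. Their poses are not given: they have to be found in the camera images.
- flange_1: 0.4-0.6 kg: brass plate 44 (own x) x 100 (own y) x 12 mm; on it an octagonal socket 43 mm across flats (square to x, y) to z = 44, then a round copper lip 39 mm wide to z = 52 mm. Origin: centre of plate's underside; z to the socket's mouth; symmetric by half turns about z. At the start it stands on the bench on its plate, socket up.
- flange_2: 0.4-0.6 kg: brass plate 44 (own x) x 100 (own y) x 12 mm; on it an octagonal socket 43 mm across flats (square to x, y) to z = 44, then a round copper lip 39 mm wide to z = 52 mm. Origin: centre of plate's underside; z to the socket's mouth; symmetric by half turns about z. Starts lying on its side: plate edge and socket flat on the bench, z level at 22 mm, pointing back and to the robot's right.
- flange_1_mouth (a point): centre of flange_1's socket mouth, 52 mm along own z from its origin
- flange_2_mouth (a point): centre of flange_2's socket mouth, 52 mm along own z from its origin
- chute: steel chute of a green inclined press, fixed; the press varies in place and yaw. Origin at the lower end: floor surface, centre line. x runs UPHILL along the floor (30 degrees to level), y across, z square to the floor. It descends from the robot's left to its right. Floor x = 0 to 345 mm; side rails 18 mm high, 107 mm apart inside
- chute_load (a point): point on the floor's centre line at chute x = 285 mm, near the open upper end; a good place to set a flange's centre down (free from x = 240 mm, with one flange already at the gate, to 300 mm). The floor is polished (friction about 0.3): a flange let go on it slides to the gate by itself. The rails at this end stand up to 270 mm above the bench
- chute_gate (a point): point on the floor's centre line at chute x = 149 mm: uphill face of the gate's two 6 mm tines, which stop the plates at both ears under a crosshead 60 mm above the floor, between 115 mm high guide posts at y = +-64 to 77 mm. A row against the shut gate has plate centres at chute x = 171 and 215 mm
- chute_row (a point): point on the floor's centre line at chute x = 44 mm: uphill edge of the flange clamped under the ram (socket up, its 100 mm length across the chute). The fed row stops against it, plate centres at chute x = 66 and 110 mm. The press head hangs over x < 40 mm from 100 mm above the floor up
- gate (a joint): the gate's lift in m along the chute's z: 0 shut (tines 1 mm off the floor) to 0.030 fully up; flanges (12 mm plates) pass under it above about 0.013. Weight and rub need about 9 N to lift; it stays where it is left.
- gate_knob (a point): middle of the gate's black cylindrical knob, 28 mm diameter and 28 mm tall (86 to 114 mm above the chute floor with the gate shut), on top of the crosshead, its axis square to the chute floor; the gate is lifted along that axis
- blank: bystander: a plain brass plate 44 x 100 x 12 mm with two bolt holes and no socket, lying flat; not for the chute; origin under its centre
- elbow: bystander: a loose copper tube elbow, 28 mm ends, about 77 x 77 mm, 28 mm high, lying flat; origin on the table near one end of its bend
- wrench: bystander: a 200 mm steel wrench lying on the bench; origin beneath it
- union: bystander: a brass union nut, hexagonal, about 56 mm across and 30 mm high, standing on its face; origin under its centre
- tape: bystander: a grey tape measure, 70 x 35 x 62 mm, standing on edge; origin under its centre
Things that resemble listed ones, but are neither listed nor needed, are in the scene too. What is shaped like the flange_1 but green is not meant.

How it is judged:
On the way:
1. both flanges lie in a row against the shut gate, flat in the chute, sockets up, let go and at rest (x of flange_1 in the frame of chute between 0.16 and 0.232 m and y of flange_1 in the frame of chute between -0.012 and 0.012 m and z of flange_1 in the frame of chute between -0.006 and 0.006 m and z of each of flange_1_mouth, flange_2_mouth in the frame of chute above 0.045 m and angle between the z axis of each of flange_1, flange_2 and the z axis of chute, either way round below 0.12 rad and angle between the y axis of each of flange_1, flange_2 and the y axis of chute, either way round below 0.17 rad and x of flange_2 in the frame of chute between 0.16 and 0.232 m and y of flange_2 in the frame of chute between -0.012 and 0.012 m and z of flange_2 in the frame of chute between -0.006 and 0.006 m and contact force between the fingers and flange_1 below 0.05 N and contact force between the fingers and flange_2 below 0.05 N and linear speed of each of flange_1, flange_2 below 0.02 m/s and value of joint gate below 0.006 m), for 0.2 s.
At the end, for the whole second after the job is handed in: both flanges lie in a row right behind the one under the ram (plate centres within x = 58 to 124 mm of the chute), flat on the chute floor within 7 degrees and 6 mm, sockets up, across the chute within 10 degrees, let go and at rest; the gate stands lifted by more than 16 mm (x of flange_1 in the frame of chute between 0.058 and 0.124 m and y of flange_1 in the frame of chute between -0.012 and 0.012 m and z of flange_1 in the frame of chute between -0.006 and 0.006 m and z of each of flange_1_mouth, flange_2_mouth in the frame of chute above 0.045 m and angle between the z axis of each of flange_1, flange_2 and the z axis of chute, either way round below 0.12 rad and angle between the y axis of each of flange_1, flange_2 and the y axis of chute, either way round below 0.17 rad and x of flange_2 in the frame of chute between 0.058 and 0.124 m and y of flange_2 in the frame of chute between -0.012 and 0.012 m and z of flange_2 in the frame of chute between -0.006 and 0.006 m and contact force between the fingers and flange_1 below 0.05 N and contact force between the fingers and flange_2 below 0.05 N and linear speed of each of flange_1, flange_2 below 0.02 m/s and value of joint gate above 0.016 m); the robot touches nothing.
It fails at once if a flange is let go in the chute above the gate while it is not yet lying flat on the floor (more than 10 mm above it or tilted more than 14 degrees against it) ((contact force between the fingers and flange_1 below 0.02 N and x of flange_1 in the frame of chute between 0.15 and 0.36 m and y of flange_1 in the frame of chute between -0.07 and 0.07 m and z of flange_1 in the frame of chute between -0.02 and 0.25 m and (z of flange_1 in the frame of chute above 0.01 m or angle between the z axis of flange_1 and the z axis of chute, either way round above 0.25 rad)) or (contact force between the fingers and flange_2 below 0.02 N and x of flange_2 in the frame of chute between 0.15 and 0.36 m and y of flange_2 in the frame of chute between -0.07 and 0.07 m and z of flange_2 in the frame of chute between -0.02 and 0.25 m and (z of flange_2 in the frame of chute above 0.01 m or angle between the z axis of flange_2 and the z axis of chute, either way round above 0.25 rad))).
It fails at once if a bystander is moved by more than 30 mm (distance of any of blank, elbow, wrench, union, tape from where it was at the start of the episode above 0.03 m).
It also fails if it takes over 67 s, if anything falls off the work surface, if the arm or the gripper's body presses on something with over 40 N, if the wrist force passes 120 N, or if a joint passes its speed limit or range.

## Working session

There is one attempt and no reset: what is moved stays moved. The work goes in short steps, Python scripts to look and compute and a shell command to move; the robot and the scene stay as the last step left them, time stands still between calls to the robot, and variables do not carry over. Pictures are saved under pics/ and viewed, at most 10 in all, crops included, and the job is handed in when it is done.

```bash
ls; mkdir -p pics; python3 - <<'E'
from station import ctrl, vision
import cv2
for n in ("scene","top"):
    c=vision.read_camera(n); cv2.imwrite(f"pics/{n}0.png",c["image"])
    print(n,{k:c[k] for k in c if k!="image"})
print(ctrl.get_obs())
E
```

```text
pics
scene {'fx': 376.67938477124034, 'fy': 376.67938477124034, 'cx': 319.6177742220193, 'cy': 199.32352693608863, 'eye': array([1.04211952, 0.40761827, 0.92469054]), 'orientation': array([-2.45581044,  0.01673408,  2.07420981])}
top {'fx': 419.5520223618174, 'fy': 419.5520223618174, 'cx': 320.6786689739464, 'cy': 201.08114250246666, 'eye': array([0.4158145 , 0.10233401, 1.49904861]), 'orientation': array([-3.08133294, -0.01438135, -1.5620743 ])}
{'clock': 0.1, 'joints': array([ 1.10698047e+00,  1.26341296e-01, -4.04999204e-02,  1.40542092e+00,
        9.63918062e-06,  1.57079031e+00]), 'dq': array([ 0.00122204, -0.00110988,  0.00205377, -0.00062083,  0.00015128,
        0.00136342]), 'joint_efforts': array([ 3.50342461e-04, -4.36907780e+01,  3.53604984e+01,  1.37835002e-02,
        1.96090764e-04, -1.95021919e-06]), 'tcp_pos': array([0.2346966 , 0.4692022 , 0.23059826]), 'tool_rot': array([-3.14012684e+00, -9.64798246e-06,  2.67778279e+00]), 'contact_force': array([ 0.5538441 , -0.22620749, -0.16254651]), 'ft_torque': array([ 0.00494848, -0.01435025,  0.00651474]), 'finger_force': 0.0, 'width': 0.08545619294107568}
```

View pics/scene0.png

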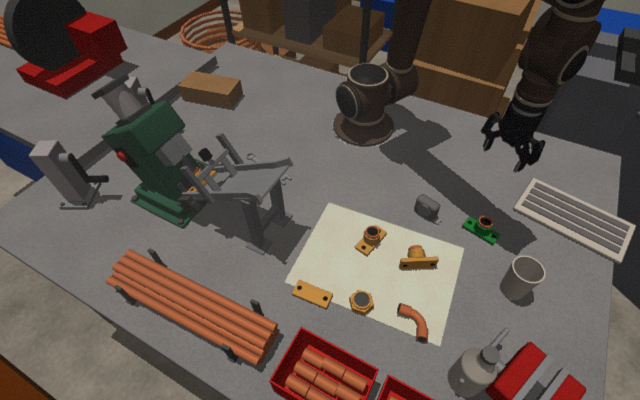

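View pics/top0.png

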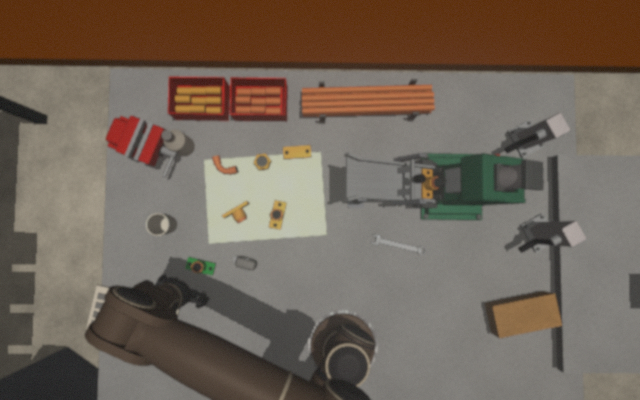

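The scene view shows the press with its chute at (160–290, 130–250), flange_1 upright at (372,237), flange_2 on its side at (417,258), blank (312,294), union (361,302), elbow (413,320), tape (427,207) and the green decoy (482,228). In the top view flange_1 is at (277,214), flange_2 at (237,211), the chute at (345–440, 155–205) and the wrench at (400,243).

```bash
cat > h.py <<'E'
import numpy as np, cv2
from scipy.spatial.transform import Rotation as R
from station import ctrl, vision
def rot(o): return R.from_euler('xyz',o).as_matrix()
def cam(n,save=None):
    c=vision.read_camera(n)
    if save: cv2.imwrite(save,c["image"])
    return c
def project(c,P):
    p=(np.atleast_2d(P)-c["eye"])@rot(c["orientation"])
    return np.c_[c["fx"]*p[:,0]/p[:,2]+c["cx"],c["fy"]*p[:,1]/p[:,2]+c["cy"]]
def ray(c,uv):
    u,v=uv; d=rot(c["orientation"])@np.array([(u-c["cx"])/c["fx"],(v-c["cy"])/c["fy"],1])
    return c["eye"],d/np.linalg.norm(d)
def atz(c,uv,z):
    e,d=ray(c,uv); return e+d*(z-e[2])/d[2]
E
python3 - <<'E'
from h import *
import pickle
C={n:cam(n) for n in("scene","top","wrist")}
pickle.dump(C,open("c0.pkl","wb"))
print(C["wrist"]["eye"],C["wrist"]["orientation"],C["wrist"]["fx"])
w=C["wrist"]
cv2.imwrite("pics/w0.png",w["image"])
def crop(n,x0,x1,y0,y1,s): return cv2.resize(C[n]["image"][y0:y1,x0:x1],None,fx=s,fy=s,interpolation=cv2.INTER_CUBIC)
cv2.imwrite("pics/chs.png",crop("scene",165,305,135,255,5))
cv2.imwrite("pics/cht.png",crop("top",335,455,145,215,6))
t=C["top"];s=C["scene"]
print("f1",atz(t,(277,214),.03),atz(s,(372,237),.04)); print("f2",atz(t,(237,211),.02),atz(s,(417,258),.02))
E
```

```text
[0.16054759 0.50792819 0.37245334] [2.81392524e+00 7.50611630e-04 1.10670534e+00] 330.5687251648484
f1 [0.457921   0.23431439 0.03      ] [0.46541904 0.24043456 0.04      ]
f2 [0.46747223 0.37584748 0.02      ] [0.45730267 0.37283243 0.02      ]
```

View pics/chs.png

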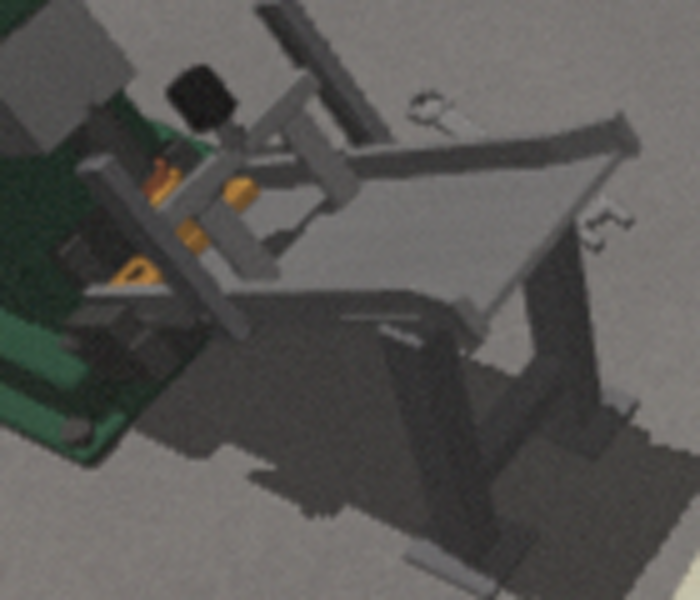

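View pics/cht.png

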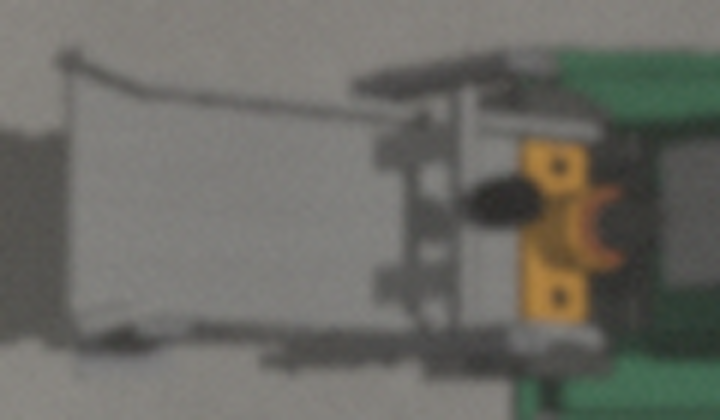

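The chute crops show the clamped orange flange plate (top crop corners (522,138), (522,323), (588,140), (588,323)), the knob at (505,203) top / (202,97) scene, the floor's upper edge at u≈70, and rails that flare outward at the top. I'll get a near view from the wrist camera next.

```bash
python3 -m creep '[{"dp":[-6,-2,-6]},{"dp":[-12,-4,-10]},{"dp":[-18,-5,-10]},{"dp":[-21.5,-6,-10]},{"dp":[-21.5,-6,-10]},{"dp":[-21.5,-6,-10]},{"dp":[-21.5,-6,-10]}]'
python3 - <<'E'
from h import *
import pickle
w=cam("wrist","pics/w1.png"); pickle.dump(w,open("w1.pkl","wb"));print(w["eye"],w["orientation"])
cv2.imwrite("pics/w1b.png",cv2.resize(w["image"],(800,500),interpolation=cv2.INTER_CUBIC))
E
```

```text
[0.16055851 0.50795009 0.37256435] [2.81392540e+00 5.19897469e-04 1.10670531e+00]invalid input at $[0]: expected keys dp, rot, fingers
```

View pics/w1b.png

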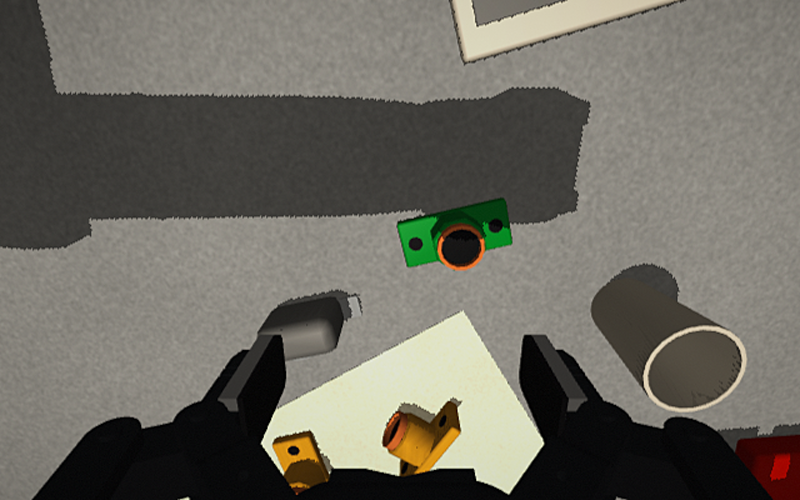

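The view (from the start pose, since the move was refused) shows flange_2 at (425,430) and flange_1 at (300,460), partly hidden by the gripper. I'll redo the move with complete rows.

```bash
python3 -m creep '[{"dp":[-5,-1,-3],"rot":[0,0,0],"fingers":1},{"dp":[-10,-2,-6],"rot":[0,0,0],"fingers":1},{"dp":[-15,-3,-9],"rot":[0,0,0],"fingers":1},{"dp":[-20,-4,-11],"rot":[0,0,0],"fingers":1},{"dp":[-25,-5,-13],"rot":[0,0,0],"fingers":1},{"dp":[-27,-5.4,-13],"rot":[0,0,0],"fingers":1},{"dp":[-27,-5.4,-13],"rot":[0,0,0],"fingers":1},{"dp":[-27,-5.4,-13],"rot":[0,0,0],"fingers":1},{"dp":[-27,-5.4,-13],"rot":[0,0,0],"fingers":1}]' 60
python3 - <<'E'
from h import *
import pickle
w=cam("wrist","pics/w2.png"); pickle.dump(w,open("w2.pkl","wb"));print(w["eye"],w["orientation"])
cv2.imwrite("pics/w2b.png",cv2.resize(w["image"],(800,500),interpolation=cv2.INTER_CUBIC))
E
```

```text
clock: 1.42
tcp_pos: [0.4511, 0.3012, 0.361]
tool_rot: [-3.141, -0.001, 2.68]
contact_force: [0.1, 0.4, -0.1]
width: 0.0854
finger_force: 0.0
[0.37688436 0.33959393 0.5026931 ] [2.81445199e+00 2.01120128e-04 1.10851095e+00]
```

View pics/w2b.png

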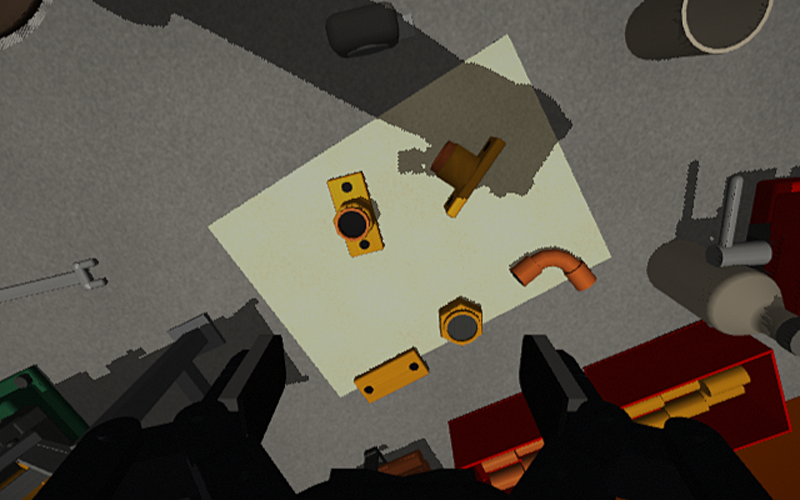

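The wrist view shows flange_1 (hole midpoint at about (355,216), mouth (352,223)) and flange_2 (plate stripe (445,215)–(503,140), mouth (437,160)), both in the clear. I'll fit their poses by silhouette, and move on to look at the chute.

```bash
cat > fit.py <<'E'
from h import *
from scipy.optimize import minimize
a=np.arange(8)*np.pi/4+np.pi/8; r8=.0215/np.cos(np.pi/8)
pl=np.array([[x,y,z] for x in(-.022,.022) for y in(-.05,.05) for z in(0,.012)])
oc=np.array([[r8*np.cos(t),r8*np.sin(t),z] for t in a for z in(.012,.044)])
t_=np.arange(24)*np.pi/12
lp=np.array([[.0195*np.cos(t),.0195*np.sin(t),z] for t in t_ for z in(.044,.052)])
S=4
def sil(c,Rm,p,shape):
    m=np.zeros(shape,np.uint8)
    for q in(pl,oc,lp):
        uv=(project(c,q@Rm.T+p)+.5)*S-.5
        cv2.fillConvexPoly(m,cv2.convexHull(np.round(uv).astype(np.int32)),255)
    return cv2.resize(m,(640,400),interpolation=cv2.INTER_AREA)/255.
def mask(c,box):
    h=cv2.cvtColor(c["image"],cv2.COLOR_BGR2HSV)
    m=((h[...,0]<30)&(h[...,1]>130)).astype(np.uint8)
    m=cv2.morphologyEx(m,cv2.MORPH_CLOSE,np.ones((5,5),np.uint8))
    o=np.zeros_like(m);x0,x1,y0,y1=box;o[y0:y1,x0:x1]=m[y0:y1,x0:x1]
    cs,_=cv2.findContours(o,cv2.RETR_EXTERNAL,cv2.CHAIN_APPROX_NONE)
    o[:]=0;cv2.drawContours(o,[max(cs,key=cv2.contourArea)],-1,1,-1)
    return o
def fit(views,pose,x0,step):
    f=lambda v:sum(np.abs(sil(c,*pose(v),(400*S,640*S))-m).sum()/m.sum() for c,m in views)
    s=np.vstack([x0]+[np.array(x0)+np.eye(len(x0))[i]*step[i] for i in range(len(x0))])
    r=minimize(f,x0,method="Nelder-Mead",options=dict(initial_simplex=s,xatol=1e-4,fatol=1e-5,maxiter=150))
    return r.x,r.fun
E
python3 - <<'E'
from fit import *
import pickle
w=pickle.load(open("w2.pkl","rb"))
p1=lambda v:(R.from_euler('z',v[2]).as_matrix(),np.array([v[0],v[1],0]))
m=mask(w,(255,320,130,215)); print(m.sum())
r=None
for y in(-.3,0,.3): 
    q=fit([(w,m)],p1,[.46,.24,y],[.01,.01,.2]); print("f1",q)
# lying: own z at heading v2 (level), own x up, y = z cross x
def p2(v):
    z=np.array([np.cos(v[2]),np.sin(v[2]),0]);x=np.array([0,0,1.]);y=np.cross(z,x)
    return np.c_[x,y,z],np.array([v[0],v[1],.022])
m=mask(w,(335,410,100,180)); print(m.sum())
for h in(-2.6,-2.1): print("f2",fit([(w,m)],p2,[.47,.37,h],[.01,.01,.2]))
E
python3 -m creep '[{"dp":[0,-5,-3],"rot":[0,0,0.13],"fingers":1},{"dp":[-0.6,-10,-6],"rot":[0,0,0.26],"fingers":1},{"dp":[-1.2,-15,-8],"rot":[0,0,0.39],"fingers":1},{"dp":[-1.5,-20,-9],"rot":[0,0,0.52],"fingers":1},{"dp":[-2,-23,-9],"rot":[0,0,0.6],"fingers":1},{"dp":[-2,-23,-9],"rot":[0,0,0.6],"fingers":1},{"dp":[-2,-23,-9],"rot":[0,0,0.6],"fingers":1},{"dp":[-2,-23,-9],"rot":[0,0,0.6],"fingers":1}]'
python3 - <<'E'
from h import *
import pickle
w=cam("wrist","pics/w3.png"); pickle.dump(w,open("w3.pkl","wb"));print(w["eye"],w["orientation"])
cv2.imwrite("pics/w3b.png",cv2.resize(w["image"],(800,500),interpolation=cv2.INTER_CUBIC))
E
```

```text
1946
f1 (array([ 0.45695046,  0.23603604, -1.77300608]), np.float64(0.052330572516776495))
f1 (array([0.45696305, 0.23602144, 1.35857974]), np.float64(0.05168369506075812))
f1 (array([0.45625846, 0.23638948, 1.3586997 ]), np.float64(0.0523990891320557))
1746
f2 (array([ 0.47903899,  0.38447789, -2.59409701]), np.float64(0.08367360689980459))
f2 (array([ 0.47899761,  0.38431996, -2.5921543 ]), np.float64(0.08493138377917031))
clock: 2.48
tcp_pos: [0.3674, 0.0866, 0.4509]
tool_rot: [-3.141, -0.0, 2.08]
contact_force: [0.6, -0.3, 0.3]
width: 0.0853
finger_force: 0.0
[0.32704489 0.16045145 0.59253947] [2.81442539e+00 6.59932688e-04 5.08600514e-01]
```

View pics/w3b.png

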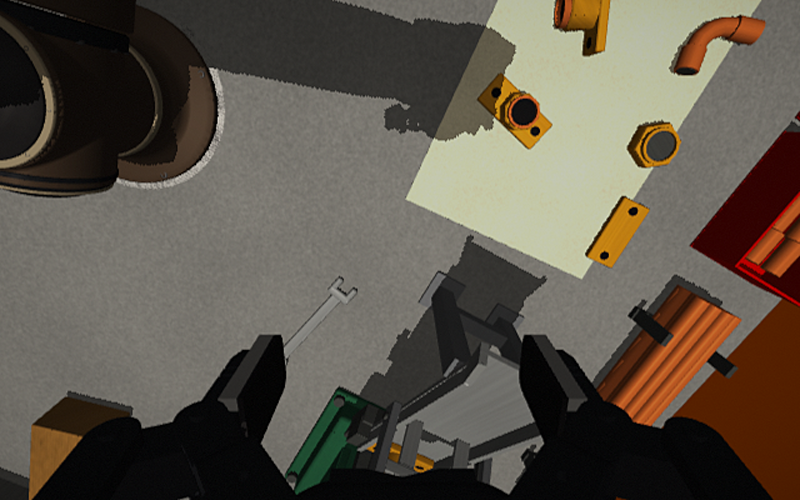

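The flanges are fitted: f1 at (0.457, 0.236), yaw 1.359; f2 at (0.479, 0.384), z heading −2.593. The chute is hidden behind the fingers at about (440,430), so I'll shift over it.

```bash
python3 -m creep '[{"dp":[-5,1,0],"rot":[0,0,0],"fingers":1},{"dp":[-10,2,0],"rot":[0,0,0],"fingers":1},{"dp":[-15,3,0],"rot":[0,0,0],"fingers":1},{"dp":[-16,3,0],"rot":[0,0,0],"fingers":1},{"dp":[-16,3,0],"rot":[0,0,0],"fingers":1},{"dp":[-16,3,0],"rot":[0,0,0],"fingers":1}]'
python3 - <<'E'
from h import *
import pickle
w=cam("wrist","pics/w4.png"); pickle.dump(w,open("w4.pkl","wb"));print(w["eye"],w["orientation"])
cv2.imwrite("pics/w4b.png",cv2.resize(w["image"],(800,500),interpolation=cv2.INTER_CUBIC))
E
```

```text
clock: 3.28
tcp_pos: [0.4705, -0.0385, 0.4517]
tool_rot: [3.141, -0.0, 2.079]
contact_force: [-0.4, 0.3, 0.5]
width: 0.0854
finger_force: 0.0
[0.43002178 0.03529587 0.59334784] [ 2.81405642e+00 -5.96620935e-04  5.08061617e-01]
```

View pics/w4b.png

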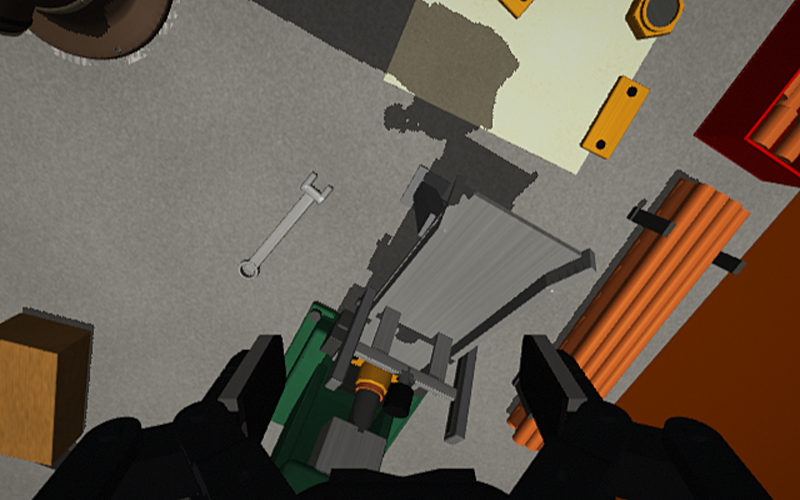

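The chute is in full view: floor upper edge (480,197)–(580,248), right rail foot (455,352)–(545,283), knob (398,400). I'll fit the chute pose from all three views, and overlay it.

```bash
cat > chute.py <<'E'
from h import *
import pickle
from scipy.optimize import least_squares
def frame(v):
    c,s=np.cos(v[3]),np.sin(v[3]);q=np.sqrt(.75)
    x=np.array([q*c,q*s,.5]);z=np.array([-.5*c,-.5*s,q]);return np.c_[x,np.cross(z,x),z],np.array(v[:3])
def W(v,P): A,o=frame(v);return np.atleast_2d(P)/1000.@A.T+o
E
cat > cfit.py <<'E'
from chute import *
C=pickle.load(open("c0.pkl","rb"));C["wrist"]=pickle.load(open("w4.pkl","rb"))
cv={"top":(335,145,6),"scene":(165,135,5),"wrist":(0,0,1.25)}
def px(n,u): x,y,s=cv[n];return np.array([x,y])+(np.array(u)+.5)/s-.5
pts=[("top",(44,-50,12),(522,138)),("top",(44,50,12),(522,323)),("top",(0,-50,12),(588,140)),("top",(0,50,12),(588,323)),
("top","k",(505,203)),("scene","k",(202,97)),("wrist","k",(398,398))]
lin=[("top",(345,-40,0),(345,40,0),(70,100),(70,310)),("scene",(345,-40,0),(345,40,0),(490,315),(620,160)),
("wrist",(345,-40,0),(345,40,0),(480,197),(580,248)),("wrist",(170,-53.5,0),(280,-53.5,0),(455,352),(545,283))]
def res(v,full=False):
    o=[]
    for n,P,u in pts:
        P=(v[4],0,100) if P=="k" else P
        o+=list(project(C[n],W(v,P))[0]-px(n,u))
    for n,P,Q,a,b in lin:
        a,b=px(n,a),px(n,b);d=(b-a)/np.linalg.norm(b-a);nn=np.array([-d[1],d[0]])
        o+=list((project(C[n],W(v,[P,Q]))-a)@nn)
    return np.array(o)
r=least_squares(res,[.5,-.26,.085,1.57,146],loss="soft_l1",x_scale=[.1,.1,.1,.1,10])
if __name__=="__main__":
    print(r.x);print(np.round(res(r.x),1));np.save("chute.npy",r.x)
    v=r.x
    print("load",W(v,(285,0,0)),"railtop",W(v,(345,53,18)))
    segs=[((0,-53.5,0),(345,-53.5,0)),((0,53.5,0),(345,53.5,0)),((345,-53.5,0),(345,53.5,0)),((44,-50,12),(44,50,12)),((44,-50,12),(0,-50,12)),((44,50,12),(0,50,12)),((149,-53,0),(149,53,0)),((v[4],0,86),(v[4],0,114)),((149,64,115),(149,77,115)),((149,-64,115),(149,-77,115))]
    def ov(n,x0,x1,y0,y1,s):
        im=cv2.resize(C[n]["image"][y0:y1,x0:x1],None,fx=s,fy=s,interpolation=cv2.INTER_CUBIC)
        for a,b in segs:
            q=(project(C[n],W(v,[a,b]))-[x0,y0]+.5)*s-.5
            cv2.line(im,tuple(map(int,q[0])),tuple(map(int,q[1])),(255,0,255),1,cv2.LINE_AA)
        return im
    A=ov("wrist",265,485,140,370,2.6);B=ov("scene",175,295,140,220,1.9)
    B=ov("scene",180,295,140,222,3.4)[:, :]
    A=ov("wrist",270,482,145,365,1.85);
    h=max(A.shape[0],B.shape[0]);im=np.zeros((h,A.shape[1]+B.shape[1],3),np.uint8);im[:A.shape[0],:A.shape[1]]=A;im[:B.shape[0],A.shape[1]:]=B
    print(im.shape);cv2.imwrite("pics/ov.png",im)
E
python3 cfit.py
```

```text
[ 5.62945258e-01 -2.87282042e-01  7.99003008e-02  1.54175677e+00
  1.44574511e+02]
[ 1.1  0.3  0.4 -0.6 -0.4  1.4 -1.   0.2  0.1 -0.5 -0.1  0.7  1.4  3.2
  0.2  1.2 -1.  -0.3  3.2 -2.5 -2.6 -0.6]
load [[ 0.57011171 -0.04056886  0.2224003 ]] railtop [[0.51838147 0.00391343 0.26798876]]
(407, 783, 3)
```

View pics/ov.png

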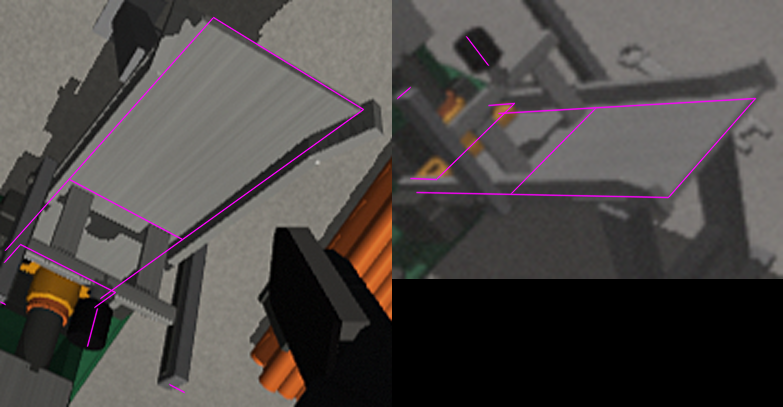

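The overlay agrees within about 2 px everywhere, with the right rail foot about 1–2 px off. I'll refine the lateral position with averaged edge profiles across the model lines.

```bash
cat > edges.py <<'E'
from cfit import *
v=r.x
L={"top edge":((345,-45,0),(345,45,0)),"R foot":((185,-53.5,0),(275,-53.5,0)),"R top":((185,-53.5,18),(275,-53.5,18)),"L top":((185,53.5,18),(275,53.5,18)),"L foot":((185,53.5,0),(275,53.5,0)),"plate edge":((44,25,12),(44,48,12))}
s=np.arange(-6,6.01,.25)
for n in("wrist","scene","top"):
    g=cv2.cvtColor(C[n]["image"],cv2.COLOR_BGR2GRAY).astype(np.float32)
    for k,(a,b) in L.items():
        q=project(C[n],W(v,[a,b]));d=(q[1]-q[0])/np.linalg.norm(q[1]-q[0]);nn=np.array([-d[1],d[0]])
        mm=np.linalg.norm(project(C[n],W(v,np.array(a)+([10,0,0] if "edge" in k else [0,10,0])))[0]-q[0])/10
        sgn=np.sign(((project(C[n],W(v,np.array(a)+([10,0,0] if "edge" in k else [0,10,0])))[0])-q[0])@nn)
        P=q[0]+(q[1]-q[0])*np.linspace(0,1,60)[:,None]
        G=P[None]+sgn*s[:,None,None]*nn
        pr=cv2.remap(g,G[...,0].astype(np.float32),G[...,1].astype(np.float32),1).mean(1)
        gr=cv2.GaussianBlur(np.gradient(pr,.25)[None].astype(np.float32),(5,1),1)[0]
        pk=[(float(s[i]),int(gr[i])) for i in range(1,len(s)-1) if abs(gr[i])>=max(abs(gr[i-1]),abs(gr[i+1])) and abs(gr[i])>6]
        print(n,k,"px/mm %.2f"%mm,pk)
E
python3 edges.py
```

```text
wrist top edge px/mm 0.87 [(-2.5, -20), (0.75, 20)]
wrist R foot px/mm 0.66 [(-3.5, -54), (4.5, 41)]
wrist R top px/mm 0.68 [(4.5, -43)]
wrist L top px/mm 0.73 []
wrist L foot px/mm 0.71 []
wrist plate edge px/mm 0.32 [(-5.75, 27), (-3.0, 11), (-1.25, -31)]
scene top edge px/mm 0.27 [(-1.0, -15)]
scene R foot px/mm 0.35 [(-1.5, 7), (-0.25, -7), (4.5, 30)]
scene R top px/mm 0.36 [(-0.75, 29)]
scene L top px/mm 0.32 [(-4.25, -28), (1.25, 30)]
scene L foot px/mm 0.32 [(1.25, -28)]
scene plate edge px/mm 0.18 [(-4.5, -8), (-2.5, 27), (0.0, -20), (3.25, 16)]
top top edge px/mm 0.28 [(-1.0, -13)]
top R foot px/mm 0.31 [(-0.5, -10), (2.25, 10)]
top R top px/mm 0.31 [(0.75, -11), (3.25, 10)]
top L top px/mm 0.32 [(4.0, -15)]
top L foot px/mm 0.31 [(3.5, -13)]
top plate edge px/mm 0.22 [(-4.25, 13), (-0.5, -13), (1.75, 10)]
```

```bash
cat > refit.py <<'E'
from cfit import *
s=np.arange(-8,8.01,.25)
def peak(v,n,a,b,sign,ax):
    g=cv2.cvtColor(C[n]["image"],cv2.COLOR_BGR2GRAY).astype(np.float32)
    q=project(C[n],W(v,[a,b]));d=(q[1]-q[0])/np.linalg.norm(q[1]-q[0]);nn=np.array([-d[1],d[0]])
    nn=nn*np.sign((project(C[n],W(v,np.array(a)+ax))[0]-q[0])@nn)
    P=q[0]+(q[1]-q[0])*np.linspace(0,1,40)[:,None];G=P[None]+s[:,None,None]*nn
    pr=cv2.remap(g,G[...,0].astype(np.float32),G[...,1].astype(np.float32),1).mean(1)
    gr=sign*cv2.GaussianBlur(np.gradient(pr,.25)[None].astype(np.float32),(9,1),1.5)[0]*np.exp(-(s/5)**2)
    i=gr.argmax();return q.mean(0)+s[i]*nn,nn,s[i],gr[i]
Y=np.array([0,10,0]);X=np.array([10,0,0])
E=[("wrist",(170,-53.5,0),(270,-53.5,0),1,Y),("wrist",(170,-53.5,18),(270,-53.5,18),-1,Y),("scene",(190,53.5,0),(280,53.5,0),-1,Y),("scene",(190,53.5,18),(280,53.5,18),1,Y),
("wrist",(345,-45,0),(345,45,0),-1,X),("scene",(345,-45,0),(345,45,0),-1,X),("top",(345,-45,0),(345,45,0),-1,X),("top",(170,-53.5,0),(270,-53.5,0),1,Y),("top",(190,53.5,18),(280,53.5,18),-1,Y)]
v=r.x
for it in range(3):
    O=[]
    for n,a,b,sg,ax in E:
        a,b=np.array(a,float),np.array(b,float)
        for t0,t1 in((0,.4),(.6,1)):
            A,B=a+(b-a)*t0,a+(b-a)*t1;O.append((n,(A+B)/2,*peak(v,n,A,B,sg,ax)))
    def res2(v):
        o=[]
        for n,P,u in pts:
            P=(v[4],0,100) if P=="k" else P
            o+=list((project(C[n],W(v,P))[0]-px(n,u))*.7)
        for n,P,u,nn,_,_ in O:o.append((project(C[n],W(v,P))[0]-u)@nn)
        return np.array(o)
    q=least_squares(res2,v,loss="soft_l1",x_scale=[.1,.1,.1,.1,10]);v=q.x
    print(np.round(v,4),np.round(res2(v),1))
print([(o[0],float(round(o[4],1)),int(o[5])) for o in O])
np.save("chute.npy",v);print("load",W(v,(285,0,0)),"railtop",W(v,(345,53,18)),"knob",W(v,(v[4],0,100)))
E
python3 refit.py
```

```text
[ 5.627000e-01 -2.897000e-01  7.780000e-02  1.570700e+00  1.487554e+02] [ 0.9  0.5  1.  -0.2 -0.2  1.  -0.   0.2 -0.2  0.2  0.6  0.2  0.1  1.2
  0.   0.4 -0.1  0.3 -0.   0.1  0.2  0.3  0.2 -0.1  0.3  0.5  0.2 -0.3
 -0.1 -0.1 -1.6 -1.6]
[ 5.627000e-01 -2.901000e-01  7.760000e-02  1.572300e+00  1.492193e+02] [ 0.9  0.6  1.1 -0.2 -0.1  1.   0.1  0.2 -0.2  0.2  0.6  0.2  0.1  1.2
  0.1  0.5 -0.1  0.2  0.1  0.3  0.   0.1  0.2 -0.1  0.4  0.4  0.1 -0.1
 -0.2 -0.2 -1.9 -1.9]
[ 5.629000e-01 -2.902000e-01  7.740000e-02  1.572700e+00  1.492152e+02] [ 0.9  0.5  1.1 -0.2 -0.1  1.   0.1  0.2 -0.2  0.2  0.6  0.2  0.2  1.2
  0.2  0.2 -0.   0.2 -0.1  0.2  0.2  0.2  0.1 -0.1  0.5  0.5  0.2 -0.
 -0.  -0.  -1.8 -1.8]
[('wrist', -0.2, 51), ('wrist', -0.2, 53), ('wrist', 0.0, 53), ('wrist', -0.2, 52), ('scene', 0.0, 27), ('scene', -0.2, 28), ('scene', -0.2, 29), ('scene', -0.2, 26), ('wrist', -0.2, 26), ('wrist', 0.0, 26), ('scene', -0.5, 15), ('scene', -0.5, 15), ('top', -0.2, 11), ('top', 0.0, 14), ('top', 0.0, 9), ('top', 0.0, 11), ('top', 1.8, 12), ('top', 1.8, 14)]
load [[ 0.56246794 -0.04337466  0.21988416]] railtop [[ 0.50938759 -0.00051245  0.26547262]] knob [[ 0.56278174 -0.21096743  0.23859431]]
```

The fit is now sub-pixel: the chute is at (0.5629, −0.2902, 0.0774) with yaw 1.573. Next is the move to flange_1.

```bash
cat > go.py <<'E'
from chute import *
def delta(p,Rm,base=None):
    if base is None:
        o=ctrl.get_obs(); bp,bR=o["tcp_pos"],rot(o["tool_rot"])
    else: bp,bR=base
    d=bR.T@(np.array(p)-bp)*100; w=R.from_matrix(bR.T@Rm).as_rotvec()
    print("dp",np.round(d,2),"rot",np.round(w,3)); return d,w
down=lambda yaw:rot([np.pi,0,yaw])
E
python3 -c "
from go import *
delta([.457,.236,.13],down(1.3587));delta([.457,.236,.013],down(1.3587))"
```

```text
dp [24.64 12.16 32.19] rot [0.001 0.    0.721]
dp [24.64 12.15 43.89] rot [0.001 0.    0.721]
```

```bash
python3 -m creep '[{"dp":[4,2,4],"rot":[0,0,0.12],"fingers":1},{"dp":[8,4,9],"rot":[0,0,0.25],"fingers":1},{"dp":[12,6,14],"rot":[0,0,0.4],"fingers":1},{"dp":[16,8,19],"rot":[0,0,0.55],"fingers":1},{"dp":[20,10,24],"rot":[0,0,0.65],"fingers":1},{"dp":[23,11.5,29],"rot":[0,0,0.72],"fingers":1},{"dp":[24.6,12.15,32],"rot":[0,0,0.72],"fingers":1},{"dp":[24.6,12.15,32.2],"rot":[0,0,0.72],"fingers":1},{"dp":[24.6,12.15,32.2],"rot":[0,0,0.72],"fingers":1},{"dp":[24.6,12.15,32.2],"rot":[0,0,0.72],"fingers":1}]'
python3 - <<'E'
from go import *
from fit import *
w=cam("wrist","pics/w5.png")
m=mask(w,(0,640,0,300)); print(m.sum(),cv2.boundingRect(m))
delta([.457,.236,.013],down(1.3587))
uv=project(w,[[.457,.236,.052]]);print(uv)
E
```

```text
clock: 4.58
tcp_pos: [0.4589, 0.2345, 0.1315]
tool_rot: [3.139, -0.002, 1.357]
contact_force: [-0.5, 0.3, 1.2]
width: 0.0852
finger_force: 0.0
6774 (259, 169, 121, 69)
dp [ 0.09 -0.25 11.83] rot [ 0.003 -0.002 -0.002]
[[318.92747736 213.90325795]]
```

```bash
python3 -m creep '[{"dp":[0.1,-0.2,4],"rot":[0,0,0],"fingers":1},{"dp":[0.1,-0.2,8],"rot":[0,0,0],"fingers":1},{"dp":[0.1,-0.2,11],"rot":[0,0,0],"fingers":1},{"dp":[0.1,-0.2,11.8],"rot":[0,0,0],"fingers":1},{"dp":[0.1,-0.2,11.8],"rot":[0,0,0],"fingers":1},{"dp":[0.1,-0.2,11.8],"rot":[0,0,0],"fingers":0.3},{"dp":[0.1,-0.2,11.8],"rot":[0,0,0],"fingers":0.3},{"dp":[0.1,-0.2,11.8],"rot":[0,0,0],"fingers":0.3},{"dp":[0.1,-0.2,11.8],"rot":[0,0,0],"fingers":0.3},{"dp":[0.1,-0.2,11.8],"rot":[0,0,0],"fingers":0.3},{"dp":[0.1,-0.2,11.8],"rot":[0,0,0],"fingers":0.3}]' 80
```

```text
clock: 6.0
tcp_pos: [0.4571, 0.2364, 0.0127]
tool_rot: [3.14, -0.002, 1.358]
contact_force: [-0.4, -0.8, 6.8]
width: 0.0419
finger_force: 82.7
```

```bash
python3 -c "
from go import *
v=np.load('chute.npy');A,o=frame(v);Rt=A@np.diag([1,-1,-1.])
for z in(110,60,12.7): print(W(v,(280,0,z)));delta(W(v,(280,0,z))[0],Rt)
"
```

```text
[[ 0.56257903 -0.10270468  0.31264695]]
dp [-30.87  17.54 -30.  ] rot [ 0.058  0.52  -0.209]
[[ 0.56253222 -0.07770473  0.26934568]]
dp [-28.43  17.   -25.67] rot [ 0.058  0.52  -0.209]
[[ 0.56248794 -0.05405477  0.22838268]]
dp [-26.13  16.49 -21.57] rot [ 0.058  0.52  -0.209]
```

```bash
python3 -m creep '[{"dp":[0,0,-3],"rot":[0,0,0],"fingers":0.3},{"dp":[0,0,-8],"rot":[0,0,0],"fingers":0.3},{"dp":[0,1,-13.5],"rot":[0,0,0],"fingers":0.3},{"dp":[-2,3,-19],"rot":[0,0,0],"fingers":0.3},{"dp":[-5,5,-23.5],"rot":[0,0,0],"fingers":0.3},{"dp":[-8.5,7,-27.5],"rot":[0.01,0.05,-0.02],"fingers":0.3},{"dp":[-12.5,9.5,-30.5],"rot":[0.02,0.13,-0.06],"fingers":0.3},{"dp":[-17,12,-31.5],"rot":[0.03,0.25,-0.1],"fingers":0.3},{"dp":[-21.5,14,-31.5],"rot":[0.045,0.38,-0.15],"fingers":0.3},{"dp":[-26,16,-31],"rot":[0.058,0.5,-0.2],"fingers":0.3},{"dp":[-29.5,17,-30.2],"rot":[0.058,0.52,-0.209],"fingers":0.3},{"dp":[-30.87,17.54,-30],"rot":[0.058,0.52,-0.209],"fingers":0.3},{"dp":[-30.87,17.54,-30],"rot":[0.058,0.52,-0.209],"fingers":0.3},{"dp":[-30.87,17.54,-30],"rot":[0.058,0.52,-0.209],"fingers":0.3},{"dp":[-30.87,17.54,-30],"rot":[0.058,0.52,-0.209],"fingers":0.3},{"dp":[-30.87,17.54,-30],"rot":[0.058,0.52,-0.209],"fingers":0.3}]'
python3 - <<'E'
from go import *
v=np.load('chute.npy');A,o=frame(v);Rt=A@np.diag([1,-1,-1.])
ob=ctrl.get_obs();print(ob["contact_force"],ob["width"],ob["joints"])
w=cam("wrist","pics/w6.png");c=cam("scene","pics/s6.png");t=cam("top")
pickle.dump((w,c,t),open("c6.pkl","wb"))
for z in(60,25,12.7): delta(W(v,(280,0,z))[0],Rt)
# where is the held plate, seen in scene? fit in tool frame
from fit import *
p,Rm=ob["tcp_pos"],rot(ob["tool_rot"])
F=Rm@np.diag([1,-1,-1.])
def pose(u): return F,p+Rm@np.array([u[0],u[1],u[2]])
ex=project(c,[p])[0];x,y=map(int,ex);m=mask(c,(x-40,x+40,y-40,y+40))
print("scene",fit([(c,m)],pose,[0,0,.0127],[.004,.004,.004]),m.sum())
E
```

```text
clock: 8.0
tcp_pos: [0.5622, -0.1017, 0.312]
tool_rot: [-3.14, -0.522, 1.573]
contact_force: [-1.2, 0.5, -3.8]
width: 0.0421
finger_force: 82.7
[-1.18104377  0.5371785  -3.7549329 ] 0.04206144066202988 [-0.41645267  0.38052029  0.3713722   1.79253748  0.47214593  1.09573381]
dp [0.03 0.04 4.89] rot [-0.002  0.002 -0.001]
dp [0.03 0.05 8.39] rot [-0.002  0.002 -0.001]
dp [0.04 0.05 9.62] rot [-0.002  0.002 -0.001]
scene (array([ 0.00040233, -0.00230823,  0.01171239]), np.float64(0.34987090921777964)) 562
```

```bash
python3 -m creep '[{"dp":[0.03,0.05,4],"rot":[0,0,0],"fingers":0.3},{"dp":[0.03,0.05,7],"rot":[0,0,0],"fingers":0.3},{"dp":[0.03,0.05,8.3],"rot":[0,0,0],"fingers":0.3},{"dp":[0.03,0.05,8.8],"rot":[0,0,0],"fingers":0.3},{"dp":[0.03,0.05,8.8],"rot":[0,0,0],"fingers":0.3},{"dp":[0.03,0.05,8.8],"rot":[0,0,0],"fingers":0.3}]'
python3 -m creep '[{"dp":[0,0,0.2],"rot":[0,0,0],"fingers":0.3},{"dp":[0,0,0.4],"rot":[0,0,0],"fingers":0.3},{"dp":[0,0,0.5],"rot":[0,0,0],"fingers":0.3},{"dp":[0,0,0.5],"rot":[0,0,0],"fingers":0.3}]'
python3 -c "
from go import *
v=np.load('chute.npy');A,o=frame(v);ob=ctrl.get_obs();print(A.T@(ob['tcp_pos']-o)*1000,A.T@ob['contact_force'])"
```

```text
clock: 8.9
tcp_pos: [0.563, -0.0592, 0.236]
tool_rot: [-3.141, -0.522, 1.571]
contact_force: [-0.7, -0.8, -3.3]
width: 0.0414
finger_force: 82.5
clock: 9.4
tcp_pos: [0.5625, -0.0562, 0.2307]
tool_rot: [-3.139, -0.522, 1.571]
contact_force: [0.1, -0.5, -4.6]
width: 0.0418
finger_force: 82.5
[2.79361178e+02 6.50461577e-03 1.57865310e+01] [-2.72549835 -0.07532336 -3.69063114]
```

```bash
for i in 1; do :; done; python3 -m creep '[{"dp":[0,0,0.1],"rot":[0,0,0],"fingers":0.3},{"dp":[0,0,0.2],"rot":[0,0,0],"fingers":0.3},{"dp":[0,0,0.3],"rot":[0,0,0],"fingers":0.3},{"dp":[0,0,0.3],"rot":[0,0,0],"fingers":0.3}]'
python3 -c "
from go import *
v=np.load('chute.npy');A,o=frame(v);ob=ctrl.get_obs();print(A.T@(ob['tcp_pos']-o)*1000,A.T@ob['contact_force'])"
```

```text
clock: 9.9
tcp_pos: [0.5625, -0.0546, 0.2282]
tool_rot: [-3.139, -0.522, 1.571]
contact_force: [-0.1, -0.2, -4.6]
width: 0.0418
finger_force: 82.5
[2.79379117e+02 2.22497237e-03 1.27958894e+01] [-2.46593404  0.07624456 -3.86782681]
```

```bash
python3 -m creep '[{"dp":[0,0,0.1],"rot":[0,0,0],"fingers":0.3},{"dp":[0,0,0.2],"rot":[0,0,0],"fingers":0.3},{"dp":[0,0,0.2],"rot":[0,0,0],"fingers":0.3}]'
python3 -c "
from go import *
v=np.load('chute.npy');A,o=frame(v);ob=ctrl.get_obs();print(A.T@(ob['tcp_pos']-o)*1000,A.T@ob['contact_force'])"
```

```text
clock: 10.28
tcp_pos: [0.5626, -0.0541, 0.2272]
tool_rot: [-3.14, -0.521, 1.571]
contact_force: [-2.4, -3.6, 1.5]
width: 0.0419
finger_force: 83.2
[ 2.79344539e+02 -8.48455927e-02  1.17530680e+01] [-2.36746325  2.4169245   3.04427104]
```

```bash
python3 -m creep '[{"dp":[0,0,0],"rot":[0,0,0],"fingers":0.75},{"dp":[0,0,0],"rot":[0,0,0],"fingers":0.75},{"dp":[0,0,0],"rot":[0,0,0],"fingers":0.75},{"dp":[0,0,0],"rot":[0,0,0],"fingers":0.75},{"dp":[0,0,0],"rot":[0,0,0],"fingers":0.75},{"dp":[0,0,0],"rot":[0,0,0],"fingers":0.75},{"dp":[0,0,-3],"rot":[0,0,0],"fingers":0.75},{"dp":[0,0,-8],"rot":[0,0,0],"fingers":0.75},{"dp":[0,0,-10],"rot":[0,0,0],"fingers":1},{"dp":[0,0,-10],"rot":[0,0,0],"fingers":1}]'
python3 - <<'E'
from go import *
from fit import *
v=np.load('chute.npy');A,o=frame(v)
c=cam("scene","pics/s7.png");w=cam("wrist","pics/w7.png");pickle.dump((c,w),open("c7.pkl","wb"))
x,y=map(int,project(c,W(v,(171,0,25)))[0]);print("exp",x,y)
g=lambda u:(A@R.from_euler('z',u[2]).as_matrix(),W(v,(u[0]*1000,u[1]*1000,0))[0])
for X in(.171,.28):
    x,y=map(int,project(c,W(v,(X*1000,0,25)))[0]);m=mask(c,(x-22,x+22,y-22,y+22))
    print(X,m.sum(),fit([(c,m)],g,[X,0,0],[.01,.005,.1]))
E
```

```text
clock: 11.52
tcp_pos: [0.5634, -0.1044, 0.3141]
tool_rot: [3.141, -0.521, 1.571]
contact_force: [0.1, 0.7, -0.9]
width: 0.0854
finger_force: 0.0
exp 227 175
0.171 514 (array([0.1641518 , 0.0031867 , 0.08186458]), np.float64(0.2896772716868849))
0.28 206 (array([0.14785222, 0.03796818, 1.02577166]), np.float64(1.3893774985722442))
```

```bash
cat > f2.py <<'E'
from go import *
a=np.radians(35);ph=-2.593;h=np.array([np.cos(ph),np.sin(ph),0]);up=np.array([0,0,1.])
def tool(xup,z,org,back=0,dz=0):
    y=np.cross(z,xup);tz=-np.cos(a)*xup-np.sin(a)*z;ty=-y
    Rm=np.c_[np.cross(ty,tz),ty,tz]
    return org+.003*xup+(.036+dz)*z+(.019-back)*tz,Rm
PICK=lambda back:tool(up,h,np.array([.479,.3844,.022]),back)
v=np.load('chute.npy');A,o=frame(v)
PLACE=lambda x,z:tool(A[:,0],A[:,2],W(v,(x,0,z))[0])
E
python3 -c "
from f2 import *
for b in(.1,0.): p,Rm=PICK(b);print(p);delta(p,Rm)
p,Rm=PLACE(275,60);print(p);delta(p,Rm)"
```

```text
[0.4086405  0.34139835 0.09135132]
dp [ 27.52 -15.3   41.4 ] rot [-0.552  0.082  0.863]
[0.45758144 0.37130961 0.00943611]
dp [ 26.03 -10.38  49.97] rot [-0.552  0.082  0.863]
[ 0.5625842  -0.10546648  0.28230275]
dp [-1.67 -0.02  2.5 ] rot [-0.003 -0.959 -0.001]
```

```bash
python3 -m creep '[{"dp":[3,-1,0],"rot":[-0.03,0,0.05],"fingers":1},{"dp":[8,-3,3.5],"rot":[-0.1,0.01,0.15],"fingers":1},{"dp":[13,-5,7],"rot":[-0.18,0.03,0.28],"fingers":1},{"dp":[18,-7,10.5],"rot":[-0.27,0.04,0.42],"fingers":1},{"dp":[22,-8.5,14],"rot":[-0.36,0.05,0.56],"fingers":1},{"dp":[24,-10,19.5],"rot":[-0.45,0.07,0.7],"fingers":1},{"dp":[25,-11.5,25],"rot":[-0.53,0.08,0.83],"fingers":1},{"dp":[26,-13,31],"rot":[-0.552,0.082,0.863],"fingers":1},{"dp":[27,-14.5,37],"rot":[-0.552,0.082,0.863],"fingers":1},{"dp":[27.5,-15.3,41.4],"rot":[-0.552,0.082,0.863],"fingers":1},{"dp":[27.5,-15.3,41.4],"rot":[-0.552,0.082,0.863],"fingers":1},{"dp":[27.5,-15.3,41.4],"rot":[-0.552,0.082,0.863],"fingers":1},{"dp":[27.5,-15.3,41.4],"rot":[-0.552,0.082,0.863],"fingers":1},{"dp":[27.5,-15.3,41.4],"rot":[-0.552,0.082,0.863],"fingers":1}]'
python3 - <<'E'
from f2 import *
from fit import *
delta(*PICK(0));print(ctrl.get_obs()["contact_force"])
w=cam("wrist","pics/w8.png")
def p2(u):
    z=np.array([np.cos(u[2]),np.sin(u[2]),0]);x=up;y=np.cross(z,x)
    return np.c_[x,y,z],np.array([u[0],u[1],.022])
uv=project(w,[[.46,.37,.025]])[0];print(uv)
x,y=map(int,uv);m=mask(w,(max(x-140,0),x+140,max(y-140,0),min(y+120,400)));print(m.sum(),cv2.boundingRect(m))
print(fit([(w,m)],p2,[.479,.3844,-2.593],[.006,.006,.08]))
E
```

```text
clock: 13.38
tcp_pos: [0.4351, 0.3051, 0.0938]
tool_rot: [3.137, -0.614, 0.615]
contact_force: [-0.5, -0.7, 0.3]
width: 0.085
finger_force: 0.0
dp [-0.24 -4.16 10.13] rot [-0.033 -0.003  0.054]
[-0.4745514  -0.72070727  0.25598091]
[270.0442377  199.12218792]
7115 (196, 157, 142, 85)
(array([ 0.47953655,  0.38321905, -2.6219305 ]), np.float64(0.08622986510134623))
```

```bash
sed -i 's/ph=-2.593/ph=-2.61/; s/\[.479,.3844,.022\]/[.4793,.3836,.022]/' f2.py; python3 -c "
from f2 import *
print(ctrl.get_obs()['joints'],ctrl.get_obs()['dq'])
for b in(.1,.0): delta(*PICK(b))"
```

```text
[ 0.61355167 -0.25937467 -0.8874053   0.32855941 -0.00393763  3.14065893] [-0.00206625  0.00336398 -0.00414379 -0.00278434 -0.00022787 -0.00186834]
dp [-0.2  -4.56  0.13] rot [-0.043 -0.003  0.068]
dp [-0.25 -4.13 10.12] rot [-0.043 -0.003  0.068]
```

Joint 6 ran into its limit (j6 = j1+π−yaw), so I'll use the half-turned grasp: back off and turn the tool by −π.

```bash
python3 -m creep '[{"dp":[0,0,-4],"rot":[0,0,0],"fingers":1},{"dp":[0,0,-8],"rot":[0,0,0],"fingers":1},{"dp":[0,0,-9],"rot":[0,0,-0.18],"fingers":1},{"dp":[0,0,-9],"rot":[0,0,-0.36],"fingers":1},{"dp":[0,0,-9],"rot":[0,0,-0.54],"fingers":1},{"dp":[0,0,-9],"rot":[0,0,-0.72],"fingers":1},{"dp":[0,0,-9],"rot":[0,0,-0.9],"fingers":1},{"dp":[0,0,-9],"rot":[0,0,-1.08],"fingers":1},{"dp":[0,0,-9],"rot":[0,0,-1.26],"fingers":1},{"dp":[0,0,-9],"rot":[0,0,-1.44],"fingers":1},{"dp":[0,0,-9],"rot":[0,0,-1.62],"fingers":1},{"dp":[0,0,-9],"rot":[0,0,-1.8],"fingers":1},{"dp":[0,0,-9],"rot":[0,0,-1.98],"fingers":1},{"dp":[0,0,-9],"rot":[0,0,-2.16],"fingers":1},{"dp":[0,0,-9],"rot":[0,0,-2.34],"fingers":1},{"dp":[0,0,-9],"rot":[0,0,-2.52],"fingers":1},{"dp":[0,0,-9],"rot":[0,0,-2.7],"fingers":1},{"dp":[0,0,-9],"rot":[0,0,-2.88],"fingers":1},{"dp":[0,0,-9],"rot":[0,0,-3],"fingers":1},{"dp":[0,0,-9],"rot":[0,0,-3],"fingers":1}]'
sed -i 's/radians(35)/radians(30)/; s/ty=-y$/ty=y/' f2.py
python3 - <<'E'
from f2 import *
print(ctrl.get_obs()["joints"])
w=pickle.load(open("w2.pkl","rb"));print("tape",atz(w,(289,24),.03))
for b in(.1,.0): print(PICK(b)[0]);delta(*PICK(b))
E
```

```text
clock: 15.92
tcp_pos: [0.3922, 0.2752, 0.1667]
tool_rot: [3.046, 0.607, -2.701]
contact_force: [0.4, 0.4, -0.0]
width: 0.0856
finger_force: 0.0
[ 0.61470256 -0.43604641 -0.82086589  0.57273818 -0.00455128  0.14289825]
tape [0.28597574 0.3382601  0.03      ]
[0.41335694 0.34482163 0.09514806]
dp [0.07 4.54 9.13] rot [ 0.047  0.087 -0.073]
[0.45645698 0.37016697 0.00854552]
dp [ 0.92  4.05 19.09] rot [ 0.047  0.087 -0.073]
```

```bash
python3 -m creep '[{"dp":[0.1,2.5,2],"rot":[0.04,0.08,-0.07],"fingers":1},{"dp":[0.1,4.5,6],"rot":[0.047,0.087,-0.073],"fingers":1},{"dp":[0.1,4.5,9],"rot":[0.047,0.087,-0.073],"fingers":1},{"dp":[0.1,4.5,9.1],"rot":[0.047,0.087,-0.073],"fingers":1},{"dp":[0.1,4.5,9.1],"rot":[0.047,0.087,-0.073],"fingers":1},{"dp":[0.1,4.5,9.1],"rot":[0.047,0.087,-0.073],"fingers":1}]'
python3 - <<'E'
from f2 import *
from fit import *
delta(*PICK(0));print(ctrl.get_obs()["joints"])
w=cam("wrist","pics/w9.png");c=cam("scene","pics/s9.png")
cv2.imwrite("pics/w9.png",w["image"])
def p2(u):
    z=np.array([np.cos(u[2]),np.sin(u[2]),0]);x=up;y=np.cross(z,x)
    return np.c_[x,y,z],np.array([u[0],u[1],.022])
print(project(w,[[.479,.384,.03],[.435,.36,.022]]))
m=mask(c,(395,445,235,280));print(m.sum(),fit([(c,m)],p2,[.479,.3844,-2.6],[.006,.006,.08]))
E
```

```text
clock: 16.68
tcp_pos: [0.413, 0.3443, 0.0956]
tool_rot: [-3.141, 0.524, -2.609]
contact_force: [0.0, 0.7, 0.7]
width: 0.0851
finger_force: 0.0
dp [-0.03  0.03 10.07] rot [-0.     0.     0.001]
[ 0.75636522 -0.18830111 -0.77809141  0.46821477 -0.11187146  0.19455613]
[[321.0624817  246.32502308]
 [323.34093417 196.21827706]]
555 (array([ 0.47470953,  0.38414006, -2.57670361]), np.float64(0.17721250662427132))
```

```bash
python3 -m creep '[{"dp":[0,0,4],"rot":[0,0,0],"fingers":1},{"dp":[0,0,7],"rot":[0,0,0],"fingers":1},{"dp":[0,0,9],"rot":[0,0,0],"fingers":1},{"dp":[0,0,10],"rot":[0,0,0],"fingers":1},{"dp":[0,0,10],"rot":[0,0,0],"fingers":1},{"dp":[0,0,10],"rot":[0,0,0],"fingers":0.3},{"dp":[0,0,10],"rot":[0,0,0],"fingers":0.3},{"dp":[0,0,10],"rot":[0,0,0],"fingers":0.3},{"dp":[0,0,10],"rot":[0,0,0],"fingers":0.3},{"dp":[0,0,10],"rot":[0,0,0],"fingers":0.3},{"dp":[0,0,10],"rot":[0,0,0],"fingers":0.3}]' 100
```

```text
clock: 18.15
tcp_pos: [0.4559, 0.3697, 0.0086]
tool_rot: [-3.14, 0.524, -2.608]
contact_force: [-3.9, -3.8, 7.2]
width: 0.0411
finger_force: 101.0
```

```bash
python3 - <<'E'
from f2 import *
ob=ctrl.get_obs();Rm=rot(ob["tool_rot"])
delta(ob["tcp_pos"]+[0,0,.3],Rm)
for x,z in((275,90),(275,0)): p,T=PLACE(x,z);print(p);d,w=delta(p,T)
rv=R.from_rotvec(w)
# mid: y=0.15
p,T=PLACE(275,90);delta([.53,.15,.33],Rm@R.from_rotvec(w*.5).as_matrix())
E
```

```text
dp [-15.    -0.04 -25.98] rot [0. 0. 0.]
[ 0.56261504 -0.1219367   0.30904888]
dp [ -1.31 -47.81 -33.86] rot [-1.000e-03  9.470e-01 -1.085e+00]
[ 0.56253078 -0.07693678  0.23110659]
dp [  0.61 -43.92 -25.97] rot [-1.000e-03  9.470e-01 -1.085e+00]
dp [-11.91 -22.73 -30.2 ] rot [-0.001  0.473 -0.542]
```

```bash
python3 -m creep '[{"dp":[-2,0,-3.5],"rot":[0,0,0],"fingers":0.3},{"dp":[-5,0,-8.6],"rot":[0,0,0],"fingers":0.3},{"dp":[-8,-1,-14],"rot":[0,0.05,-0.05],"fingers":0.3},{"dp":[-11,-3,-19],"rot":[0,0.14,-0.16],"fingers":0.3},{"dp":[-13,-6,-24],"rot":[0,0.23,-0.26],"fingers":0.3},{"dp":[-14,-10,-28],"rot":[0,0.3,-0.35],"fingers":0.3},{"dp":[-13.5,-15,-31],"rot":[0,0.36,-0.42],"fingers":0.3},{"dp":[-13,-20,-32],"rot":[0,0.45,-0.52],"fingers":0.3},{"dp":[-12,-24,-33],"rot":[0,0.54,-0.62],"fingers":0.3},{"dp":[-11,-28.5,-34],"rot":[0,0.63,-0.72],"fingers":0.3},{"dp":[-9,-33,-34.5],"rot":[0,0.71,-0.82],"fingers":0.3},{"dp":[-6.5,-37.5,-34.5],"rot":[0,0.8,-0.92],"fingers":0.3},{"dp":[-4,-42,-34.5],"rot":[0,0.88,-1.01],"fingers":0.3},{"dp":[-2,-46,-34],"rot":[0,0.947,-1.085],"fingers":0.3},{"dp":[-1.3,-47.8,-33.86],"rot":[0,0.947,-1.085],"fingers":0.3},{"dp":[-1.3,-47.8,-33.86],"rot":[0,0.947,-1.085],"fingers":0.3},{"dp":[-1.3,-47.8,-33.86],"rot":[0,0.947,-1.085],"fingers":0.3},{"dp":[-1.3,-47.8,-33.86],"rot":[0,0.947,-1.085],"fingers":0.3}]'
python3 - <<'E'
from f2 import *
ob=ctrl.get_obs();print(ob["joints"],A.T@ob["contact_force"])
for z in (90,40,10,0): delta(*PLACE(275,z))
c=cam("scene");w=cam("wrist");pickle.dump((c,w),open("c10.pkl","wb"))
from fit import pl,oc,lp
im=[]
p,T=ob["tcp_pos"],rot(ob["tool_rot"]);p0,T0=PLACE(275,0);og=W(v,(275,0,0))[0]
rel=T0.T@(og-p0);Rr=T0.T@A
for k,s,(x0,x1,y0,y1) in((c,4,(190,290,115,215)),(w,1.0,(0,0,0,0))):
    I=k["image"]
    if s==1: I=I.copy();x0=y0=0;s=.62;I=cv2.resize(I,None,fx=s,fy=s,interpolation=cv2.INTER_AREA)
    else: I=cv2.resize(I[y0:y1,x0:x1],None,fx=s,fy=s,interpolation=cv2.INTER_CUBIC)
    for q in(pl,oc,lp):
        hull=cv2.convexHull(np.round((project(k,q@(T@Rr).T+p+T@rel)-[x0,y0])*s).astype(np.int32))
        cv2.polylines(I,[hull],True,(255,0,255),1,cv2.LINE_AA)
    im.append(I)
h=max(i.shape[0] for i in im);o_=np.zeros((h,sum(i.shape[1] for i in im),3),np.uint8);xx=0
for i in im:o_[:i.shape[0],xx:xx+i.shape[1]]=i;xx+=i.shape[1]
cv2.imwrite("pics/hold.png",o_);print(o_.shape)
E
```

```text
clock: 20.4
tcp_pos: [0.5628, -0.121, 0.3082]
tool_rot: [3.141, -0.525, -1.567]
contact_force: [-0.1, -0.4, -5.1]
width: 0.0412
finger_force: 103.1
[ 0.04805648  0.21103995  0.1433303   1.52943388 -0.52409669 -1.51909366] [-2.89777404  0.15044488 -4.25451534]
dp [ 0.13  0.02 -0.03] rot [-0.    -0.001  0.001]
dp [-4.21  0.02  2.47] rot [-0.    -0.001  0.001]
dp [-6.81  0.01  3.97] rot [-0.    -0.001  0.001]
dp [-7.67  0.01  4.47] rot [-0.    -0.001  0.001]
(400, 797, 3)
```

View pics/hold.png

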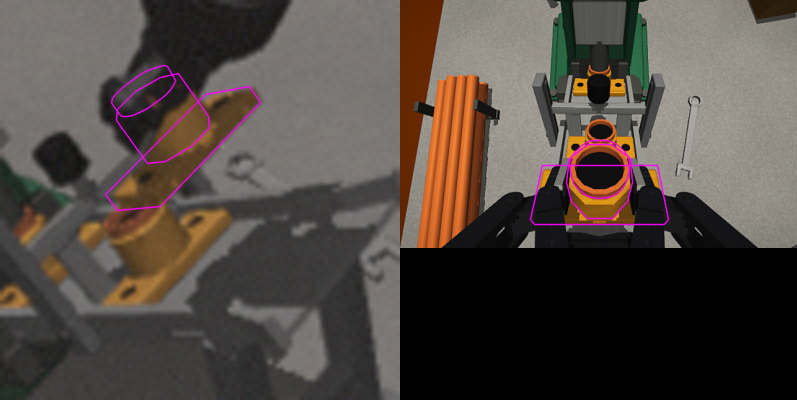

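The last view shows flange_1 lying square against the gate, socket up, and flange_2 held as modelled. I'll lower it now.

```bash
python3 -m creep '[{"dp":[-2.5,0,1.5],"rot":[0,0,0],"fingers":0.3},{"dp":[-5,0,2.9],"rot":[0,0,0],"fingers":0.3},{"dp":[-6.5,0,3.8],"rot":[0,0,0],"fingers":0.3},{"dp":[-7.2,0,4.2],"rot":[0,0,0],"fingers":0.3},{"dp":[-7.2,0,4.2],"rot":[0,0,0],"fingers":0.3},{"dp":[-7.4,0,4.3],"rot":[0,0,0],"fingers":0.3},{"dp":[-7.5,0,4.37],"rot":[0,0,0],"fingers":0.3},{"dp":[-7.5,0,4.37],"rot":[0,0,0],"fingers":0.3}]'
python3 - <<'E'
from f2 import *
print(A.T@ctrl.get_obs()["contact_force"]);delta(*PLACE(275,0))
E
```

```text
clock: 21.5
tcp_pos: [0.5627, -0.0789, 0.2328]
tool_rot: [3.141, -0.525, -1.569]
contact_force: [-0.2, 0.5, -5.3]
width: 0.0413
finger_force: 103.4
[-2.25191898  0.15822154 -4.87546022]
dp [-0.26  0.01  0.05] rot [ 0.    -0.002  0.   ]
```

```bash
python3 -m creep '[{"dp":[-0.1,0,0.06],"rot":[0,0,0],"fingers":0.3},{"dp":[-0.18,0,0.1],"rot":[0,0,0],"fingers":0.3},{"dp":[-0.26,0,0.15],"rot":[0,0,0],"fingers":0.3},{"dp":[-0.26,0,0.15],"rot":[0,0,0],"fingers":0.3}]'
python3 - <<'E'
from f2 import *
print(A.T@ctrl.get_obs()["contact_force"],ctrl.get_obs()["ft_torque"]);delta(*PLACE(275,0))
E
```

```text
clock: 22.0
tcp_pos: [0.5627, -0.078, 0.2311]
tool_rot: [-3.141, -0.527, -1.569]
contact_force: [-2.7, -3.0, 3.7]
width: 0.0412
finger_force: 104.1
[-0.77523848  2.74812391  4.73461977] [-0.56752303  0.25999656 -0.35968853]
dp [-0.09  0.02 -0.05] rot [-0.001 -0.004 -0.   ]
```

```bash
python3 -m creep '[{"dp":[-0.04,0,0.02],"rot":[0,0,0],"fingers":0.3},{"dp":[-0.04,0,0.02],"rot":[0,0,0],"fingers":0.75},{"dp":[-0.04,0,0.02],"rot":[0,0,0],"fingers":0.75},{"dp":[-0.04,0,0.02],"rot":[0,0,0],"fingers":0.75},{"dp":[-0.04,0,0.02],"rot":[0,0,0],"fingers":0.75},{"dp":[-0.04,0,0.02],"rot":[0,0,0],"fingers":0.75},{"dp":[-0.04,0,0.02],"rot":[0,0,0],"fingers":0.75},{"dp":[-0.04,0,0.02],"rot":[0,0,0],"fingers":0.75},{"dp":[0,0,-3],"rot":[0,0,0],"fingers":0.75},{"dp":[2,0,-8],"rot":[0,0,0],"fingers":0.9},{"dp":[4,0,-10],"rot":[0,0,0],"fingers":0.9},{"dp":[4,0,-10],"rot":[0,0,0],"fingers":0.9},{"dp":[4,0,-10],"rot":[0,0,0],"fingers":0.9}]'
python3 - <<'E'
from f2 import *
from fit import *
c=cam("scene","pics/s11.png");w=cam("wrist","pics/w11.png");pickle.dump((c,w),open("c11.pkl","wb"))
g=lambda u:(A@R.from_euler('z',u[2]).as_matrix(),W(v,(u[0]*1000,u[1]*1000,0))[0])
uv=project(w,W(v,[(171,0,12),(215,0,12),(215,0,52)]));print(uv)
x,y=map(int,uv[1]);print(np.round(project(c,W(v,[(215,0,30)]))))
# copper lips / plate: fit the two as a union
def two(u):
    s_=np.maximum(sil(w,*g(u[:3]),(400*S,640*S)),sil(w,*g(u[3:]),(400*S,640*S)));return s_
h=cv2.cvtColor(w["image"],cv2.COLOR_BGR2HSV);mm=((h[...,0]<30)&(h[...,1]>130)).astype(float)
roi=two([.171,0,0,.215,0,0])>0
k=cv2.dilate(roi.astype(np.uint8),np.ones((25,25)))>0
print("brass in predicted",mm[roi].mean(),"ring",mm[k&~roi].mean())
for dx in(-.01,-.005,0,.005,.01,.02,.04): 
    r_=sil(w,*g([.215+dx,0,0]),(400*S,640*S))>.5;print(dx,mm[r_].mean().round(3))
E
```

```text
clock: 23.62
tcp_pos: [0.5626, -0.0617, 0.3356]
tool_rot: [3.14, -0.525, -1.568]
contact_force: [-0.6, -0.3, -0.0]
width: 0.0765
finger_force: 0.0
[[321.04203003 181.47497846]
 [321.04313668 214.95134726]
 [321.09022879 184.81455433]]
[[236. 174.]]
brass in predicted 0.7889469103568321 ring 0.001721763085399449
-0.01 0.855
-0.005 0.859
0 0.823
0.005 0.751
0.01 0.67
0.02 0.55
0.04 0.317
```

Both flanges are in the row at the gate (no brass outside the predicted outlines). Now the gate: half-turn the tool so the camera is uphill, then take the knob.

```bash
python3 -m creep '[{"dp":[1,0,-4],"rot":[0,0,0.1],"fingers":0.7},{"dp":[2,0,-7],"rot":[0,0,0.28],"fingers":0.7},{"dp":[2,0,-8],"rot":[0,0,0.46],"fingers":0.7},{"dp":[2,0,-8],"rot":[0,0,0.64],"fingers":0.7},{"dp":[2,0,-8],"rot":[0,0,0.82],"fingers":0.7},{"dp":[2,0,-8],"rot":[0,0,1.0],"fingers":0.7},{"dp":[2,0,-8],"rot":[0,0,1.18],"fingers":0.7},{"dp":[2,0,-8],"rot":[0,0,1.36],"fingers":0.7},{"dp":[2,0,-8],"rot":[0,0,1.54],"fingers":0.7},{"dp":[2,0,-8],"rot":[0,0,1.72],"fingers":0.7},{"dp":[2,0,-8],"rot":[0,0,1.9],"fingers":0.7},{"dp":[2,0,-8],"rot":[0,0,2.08],"fingers":0.7},{"dp":[2,0,-8],"rot":[0,0,2.26],"fingers":0.7},{"dp":[2,0,-8],"rot":[0,0,2.44],"fingers":0.7},{"dp":[2,0,-8],"rot":[0,0,2.62],"fingers":0.7},{"dp":[2,0,-8],"rot":[0,0,2.8],"fingers":0.7},{"dp":[2,0,-8],"rot":[0,0,2.98],"fingers":0.7},{"dp":[2,0,-8],"rot":[0,0,3.05],"fingers":0.7},{"dp":[2,0,-8],"rot":[0,0,3.05],"fingers":0.7},{"dp":[2,0,-8],"rot":[0,0,3.05],"fingers":0.7}]'
cat > k.py <<'E'
from f2 import *
Rk=A@np.diag([1,-1,-1.])
K=lambda z,x=147.5:(W(v,(x,0,z))[0],Rk)
E
python3 -c "
from k import *
print(ctrl.get_obs()['joints'])
for z in(200,150,84):print(K(z)[0]);delta(*K(z))"
```

```text
clock: 26.22
tcp_pos: [0.5626, -0.0389, 0.4152]
tool_rot: [-3.086, 0.523, 1.681]
contact_force: [0.2, -0.3, -0.1]
width: 0.0599
finger_force: 0.0
[ 0.19184109  0.31288824  0.51580745  1.88421095 -0.51472075  1.69609071]
[ 0.56287814 -0.26245277  0.32433924]
dp [-14.72  -1.38  19.07] rot [-0.051  1.048  0.085]
[ 0.56283133 -0.23745281  0.28103797]
dp [-10.4   -0.97  21.57] rot [-0.051  1.048  0.085]
[ 0.56276954 -0.20445287  0.22388029]
dp [-4.71 -0.43 24.86] rot [-0.051  1.048  0.085]
```

```bash
python3 -m creep '[{"dp":[-1,0,1],"rot":[-0.005,0.1,0.01],"fingers":0.7},{"dp":[-3.5,-0.3,4],"rot":[-0.012,0.25,0.02],"fingers":0.7},{"dp":[-6.5,-0.6,8],"rot":[-0.02,0.42,0.035],"fingers":0.7},{"dp":[-9.5,-0.9,12],"rot":[-0.03,0.6,0.05],"fingers":0.7},{"dp":[-12,-1.2,15],"rot":[-0.04,0.78,0.065],"fingers":0.7},{"dp":[-14,-1.3,18],"rot":[-0.05,0.95,0.08],"fingers":0.7},{"dp":[-14.7,-1.38,19],"rot":[-0.051,1.048,0.085],"fingers":0.7},{"dp":[-14.7,-1.38,19],"rot":[-0.051,1.048,0.085],"fingers":0.7},{"dp":[-14.7,-1.38,19],"rot":[-0.051,1.048,0.085],"fingers":0.7},{"dp":[-14.7,-1.38,19],"rot":[-0.051,1.048,0.085],"fingers":0.7},{"dp":[-14.7,-1.38,19],"rot":[-0.051,1.048,0.085],"fingers":0.7}]'
python3 - <<'E'
from k import *
print(ctrl.get_obs()['joints'],ctrl.get_obs()['contact_force'])
for z in(200,150,84):delta(*K(z))
w=cam("wrist","pics/w12.png")
g=cv2.cvtColor(w["image"],cv2.COLOR_BGR2GRAY)
print(project(w,W(v,[(149,0,114),(145,0,114),(149,-14,114),(149,14,114)])))
x,y=map(int,project(w,W(v,[(148,0,114)]))[0]);print((g[max(y-40,0):y+41:8,x-64:x+65:8]))
E
```

```text
clock: 27.6
tcp_pos: [0.5615, -0.2583, 0.3234]
tool_rot: [3.132, -0.519, 1.576]
contact_force: [0.1, 0.7, 0.7]
width: 0.06
finger_force: 0.0
[-0.62638935  0.59978639  0.73221272  2.0204949   0.41790452  0.8739785 ] [0.06130571 0.6817494  0.71603456]
dp [-0.32  0.14 -0.29] rot [0.008 0.005 0.003]
dp [-0.29  0.1   4.71] rot [0.008 0.005 0.003]
dp [-0.26  0.05 11.31] rot [0.008 0.005 0.003]
[[322.78087367 214.46923341]
 [322.7607659  219.59585832]
 [342.08514395 214.46004339]
 [303.45777367 214.47843239]]
[[ 34 175 175 174 175 147  22  20  21  21 152 173 173 172 169 178  34]
 [ 34 173 169  85  84  27  98  89  55 160 180 172  86  85 152 177  19]
 [ 22 170  85  81  83  67 172 198  75 184 182 176  88  84  86 180  29]
 [164 164 165 165 165 167 167   9  10   8   0 171 172 174 173 172 171]
 [ 56 164  37 156 139 138 160  25  21  21  11 148 141 143 147 158 161]
 [ 71 140  29 164 172 167  93  20  21  20  18 169 169 168 179 172 165]
 [ 74  82  36 175 173 168 177  17  17  18  16 168 169 168 186 172 168]
 [ 78  81  37  78  78 173 163  33  17  18 177 167  74 169 152 172 167]
 [ 74  81  40  76  80  80 162 177 163 169 168 168  80 175  46 173 162]
 [ 77  73  43  78  78  79  74  84  77  79  77  77  79  80  43  80 172]
 [ 25  33  44  77  77  80  76  81  77  79  78  76  79  77  40  87  38]]
```

Joint 4 is at its limit here, so I'll grip the knob with the tool 20° closer to vertical, pads still along chute y.

```bash
cat >> k.py <<'E'
t=np.radians(20)
tz=-np.cos(t)*A[:,2]-np.sin(t)*A[:,0]
Rk=np.c_[np.cross(-A[:,1],tz),-A[:,1],tz]
K=lambda z,x=147.5,y=0,back=0.:(W(v,(x,y,z))[0]+(.019-back)*tz,Rk)   # z = height of the grasp point
E
python3 - <<'E'
from k import *
w=cam("wrist")
g=cv2.cvtColor(w["image"],cv2.COLOR_BGR2GRAY)
x,y=map(int,project(w,W(v,[(148,0,114)]))[0])
for dy in(-10,0,5,10): 
    r_=np.where(g[y+dy,x-40:x+40]<45)[0]+x-40;print(dy,r_.min(),r_.max(),len(r_))
c_=np.where(g[y-60:y+60,x+2]<45)[0]+y-60;print("col",c_)
print(project(w,W(v,[(147,0,100)])))
for b in(.06,0):delta(*K(102,back=b))
E
```

```text
-10 308 341 34
0 307 342 36
5 308 342 35
10 309 340 32
col [155 156 157 158 159 160 161 162 163 164 165 166 167 168 169 170 171 172
 173 174 175 176 177 178 179 180 181 182 192 193 194 195 196 197 198 199
 200 201 202 204 205 206 207 208 209 210 211 212 213 214 215 216 217 218
 219 220 221 222 223 224 225 226 227 228 229 230 231 232 233 234]
[[322.60683151 210.05625572]]
dp [1.18 0.1  5.62] rot [ 0.008 -0.345  0.001]
dp [-0.85  0.06 11.27] rot [ 0.008 -0.345  0.001]
```

```bash
python3 -m creep '[{"dp":[0.3,0.1,1],"rot":[0.002,-0.1,0],"fingers":0.7},{"dp":[0.8,0.15,3],"rot":[0.005,-0.24,0],"fingers":0.7},{"dp":[1.2,0.2,5],"rot":[0.008,-0.345,0],"fingers":0.7},{"dp":[1.18,0.2,5.6],"rot":[0.008,-0.345,0],"fingers":0.7},{"dp":[1.18,0.2,5.6],"rot":[0.008,-0.345,0],"fingers":0.7},{"dp":[1.18,0.2,5.6],"rot":[0.008,-0.345,0],"fingers":0.7},{"dp":[1.18,0.2,5.6],"rot":[0.008,-0.345,0],"fingers":0.7}]'
python3 -c "
from k import *
print(ctrl.get_obs()['joints'])
for b in(.06,0):delta(*K(102,y=-1.3,back=b))"
```

```text
clock: 28.58
tcp_pos: [0.5639, -0.2228, 0.2787]
tool_rot: [-3.14, -0.176, 1.57]
contact_force: [-0.6, -0.6, -0.7]
width: 0.0599
finger_force: 0.0
[-0.45286818  0.36067111  0.35396879  1.64329678  0.15750774  1.11235155]
dp [ 0.24  0.02 -0.07] rot [-0.001 -0.002 -0.003]
dp [0.23 0.03 5.93] rot [-0.001 -0.002 -0.003]
```

```bash
python3 -m creep '[{"dp":[0.2,0,2.5],"rot":[0,0,0],"fingers":0.7},{"dp":[0.2,0,4.5],"rot":[0,0,0],"fingers":0.7},{"dp":[0.2,0,5.5],"rot":[0,0,0],"fingers":0.7},{"dp":[0.2,0,5.9],"rot":[0,0,0],"fingers":0.7},{"dp":[0.2,0,5.9],"rot":[0,0,0],"fingers":0.7},{"dp":[0.2,0,5.9],"rot":[0,0,0],"fingers":0.15},{"dp":[0.2,0,5.9],"rot":[0,0,0],"fingers":0.15},{"dp":[0.2,0,5.9],"rot":[0,0,0],"fingers":0.15},{"dp":[0.2,0,5.9],"rot":[0,0,0],"fingers":0.15},{"dp":[0.2,0,5.9],"rot":[0,0,0],"fingers":0.15}]' 80
python3 -c "
from k import *
ob=ctrl.get_obs();Rm=rot(ob['tool_rot']);print(A.T@ob['contact_force'])
delta(ob['tcp_pos']+A[:,2]*.027,Rm)"
```

```text
clock: 29.82
tcp_pos: [0.5644, -0.2097, 0.2223]
tool_rot: [3.14, -0.175, 1.572]
contact_force: [3.4, -1.5, 5.1]
width: 0.026
finger_force: 78.9
[ 1.22861134 -3.37184661  5.12220761]
dp [-0.92  0.   -2.54] rot [0. 0. 0.]
```

```bash
python3 -m creep '[{"dp":[-0.1,0,-0.28],"rot":[0,0,0],"fingers":0.15},{"dp":[-0.25,0,-0.7],"rot":[0,0,0],"fingers":0.15},{"dp":[-0.45,0,-1.25],"rot":[0,0,0],"fingers":0.15},{"dp":[-0.65,0,-1.8],"rot":[0,0,0],"fingers":0.15},{"dp":[-0.85,0,-2.35],"rot":[0,0,0],"fingers":0.15},{"dp":[-0.92,0,-2.54],"rot":[0,0,0],"fingers":0.15},{"dp":[-0.92,0,-2.54],"rot":[0,0,0],"fingers":0.15},{"dp":[-0.92,0,-2.54],"rot":[0,0,0],"fingers":0.15},{"dp":[-0.92,0,-2.54],"rot":[0,0,0],"fingers":0.15}]'
python3 - <<'E'
from k import *
from fit import *
ob=ctrl.get_obs();print(A.T@ob['contact_force'],A.T@(ob['tcp_pos']-K(102,y=-1.3)[0])*1000)
c=cam("scene","pics/s13.png");cc,_=pickle.load(open("c11.pkl","rb"))
for k in(cc,c):
    h=cv2.cvtColor(k["image"],cv2.COLOR_BGR2HSV);m=(h[...,0]<30)&(h[...,1]>130)
    for X in(66,110,171,215):
        m2=sil(k,*(A,W(v,(X,0,0))[0]),(400*S,640*S))>.5;print(X,m[m2].mean().round(2),end="; ")
    print()
E
```

```text
clock: 30.95
tcp_pos: [0.5643, -0.2217, 0.2432]
tool_rot: [-3.14, -0.179, 1.572]
contact_force: [5.2, 4.0, -5.0]
width: 0.0259
finger_force: 79.8
[ 0.98838448 -5.19330456 -6.32652631] [ 1.24288149 -0.16405396 25.20003653]
66 0.24; 110 0.36; 171 0.82; 215 0.79; 
66 0.36; 110 0.53; 171 0.25; 215 0.06;
```

```bash
python3 -m creep '[{"dp":[0,0,0],"rot":[0,0,0],"fingers":0.7},{"dp":[0,0,0],"rot":[0,0,0],"fingers":0.7},{"dp":[0,0,0],"rot":[0,0,0],"fingers":0.7},{"dp":[0,0,0],"rot":[0,0,0],"fingers":0.7},{"dp":[0,0,-3],"rot":[0,0,0],"fingers":0.7},{"dp":[0,0,-8],"rot":[0,0,0],"fingers":0.7},{"dp":[3,0,-12],"rot":[0,0,0],"fingers":0.7},{"dp":[8,0,-14],"rot":[0,0,0],"fingers":0.7},{"dp":[12,0,-14],"rot":[0,0,0],"fingers":0.7},{"dp":[12,0,-14],"rot":[0,0,0],"fingers":0.7},{"dp":[12,0,-14],"rot":[0,0,0],"fingers":0.7}]'
python3 - <<'E'
from k import *
from fit import *
c=cam("scene","pics/s14.png");t=cam("top","pics/t14.png")
for k in(c,t):
    h=cv2.cvtColor(k["image"],cv2.COLOR_BGR2HSV);m=(h[...,0]<30)&(h[...,1]>130)
    # brass columns of sampled floor strips: ears at y=+-35, z=12
    for Y in(-38,38):
        xs=np.arange(-5,260,4.);uv=np.round(project(k,W(v,[(x,Y,12) for x in xs]))).astype(int)
        print(Y,"".join("#" if m[b,a] else "." for a,b in uv))
# knob: dark blob in scene along its axis
g=cv2.cvtColor(c["image"],cv2.COLOR_BGR2GRAY)
zs=np.arange(60,160,4.);uv=np.round(project(c,W(v,[(147.5,0,z) for z in zs]))).astype(int)
print([(int(z),int(g[b,a])) for z,(a,b) in zip(zs,uv)])
E
```

```text
clock: 32.38
tcp_pos: [0.5637, -0.1294, 0.4033]
tool_rot: [-3.14, -0.175, 1.572]
contact_force: [0.8, -1.1, 0.1]
width: 0.0599
finger_force: 0.0
-38 .##############............#...########............................
38 .........###################.....######............................
-38 ...................................................................
38 ....############...................................................
[(60, 57), (64, 95), (68, 111), (72, 119), (76, 116), (80, 120), (84, 90), (88, 77), (92, 62), (96, 61), (100, 62), (104, 58), (108, 55), (112, 27), (116, 31), (120, 25), (124, 25), (128, 25), (132, 32), (136, 26), (140, 38), (144, 107), (148, 115), (152, 119), (156, 115)]
```

```bash
python3 - <<'E'
from k import *
from fit import *
w=cam("wrist","pics/w14.png");c=cam("scene")
pickle.dump((w,c),open("c14.pkl","wb"))
for n,k in(("w",w),("s",c)):
    h=cv2.cvtColor(k["image"],cv2.COLOR_BGR2HSV);m=((h[...,0]<30)&(h[...,1]>130)).astype(np.uint8)
    P=lambda X:sil(k,A,W(v,(X,0,0))[0],(400*S,640*S))>.5
    reg=cv2.convexHull(np.round(project(k,W(v,[(x,y,z) for x in(-10,330) for y in(-56,56) for z in(0,60)]))).astype(np.int32))
    R_=np.zeros_like(m);cv2.fillConvexPoly(R_,reg,1);m=m&R_
    print(n,"brass",m.sum(),"bbox",cv2.boundingRect(m))
    base=P(22)
    for a_,b_ in((66,110),(66,120),(70,125),(66,135),(80,150),(171,215)):
        u=base|P(a_)|P(b_);print((a_,b_),"brass outside",int((m>0)[~u].sum()),"inside-empty",int((u&(m==0)).sum()))
for z in(12,): 
  for Y in(-44,-38,-30,30,38,44):
    xs=np.arange(-5,260,4.);uv=np.round(project(w,W(v,[(x,Y,z) for x in xs]))).astype(int)
    h=cv2.cvtColor(w["image"],cv2.COLOR_BGR2HSV);m=(h[...,0]<30)&(h[...,1]>130)
    print(Y,"".join(("#" if m[b,a] else ".") if 0<=b<400 and 0<=a<640 else "x" for a,b in uv))
E
```

```text
w brass 2298 bbox (271, 235, 89, 86)
(66, 110) brass outside 9 inside-empty 3474
(66, 120) brass outside 9 inside-empty 3959
(70, 125) brass outside 9 inside-empty 4208
(66, 135) brass outside 51 inside-empty 4511
(80, 150) brass outside 56 inside-empty 5229
(171, 215) brass outside 1271 inside-empty 8151
s brass 412 bbox (188, 165, 46, 27)
(66, 110) brass outside 7 inside-empty 640
(66, 120) brass outside 10 inside-empty 703
(70, 125) brass outside 8 inside-empty 729
(66, 135) brass outside 16 inside-empty 796
(80, 150) brass outside 12 inside-empty 894
(171, 215) brass outside 133 inside-empty 1189
-44 ..######............................##.............................
-38 ...####.............................##.............................
-30 ...#####.........#.##########.......##.............................
30 ...####..........####...............##.............................
38 ...####.............................##.............................
44 ...#####............................##.............................
```

```bash
python3 - <<'E'
from k import *
w,c=pickle.load(open("c14.pkl","rb"))
h=cv2.cvtColor(w["image"],cv2.COLOR_BGR2HSV);m=(h[...,0]<30)&(h[...,1]>130)
for z in(0,12):
  for Y in(-44,0,44):
    xs=np.arange(100,240,1.);uv=np.round(project(w,W(v,[(x,Y,z) for x in xs]))).astype(int)
    print(z,Y,[int(x) for x,(a,b) in zip(xs,uv) if 0<=b<400 and m[b,a]])
from station import vision
print(w["eye"],A.T@(w["eye"]-o))
E
```

```text
0 -44 [125, 126, 127, 128, 129, 130, 131]
0 0 [100, 101, 102, 103, 104, 105, 106, 107, 108, 109, 110, 111, 112, 113, 114, 115, 116, 117, 118, 119, 120, 121, 122, 123, 124, 125, 126, 127, 128, 129, 130]
0 44 [125, 126, 127, 128, 129, 130, 131]
12 -44 [137, 138, 139, 140, 141, 142, 143]
12 0 [100, 101, 102, 103, 104, 105, 106, 107, 108, 109, 110, 111, 112, 113, 114, 115, 116, 117, 118, 119, 120, 121, 122, 123, 124, 125, 126, 127, 128, 129, 130, 131, 132, 133, 134, 135, 136, 137, 138, 139, 140, 141]
12 44 [137, 138, 139, 140, 141, 142, 143]
[ 0.56404772 -0.07194601  0.55674528] [ 0.42868453 -0.00152628  0.30601742]
```

The uphill face's foot is at x = 131 mm (132 expected), square across the chute. The row is seated behind the clamped flange, the gate is up about 25 mm and the robot is clear.

```bash
python3 -c "
from station import ctrl
print(ctrl.hand_in())"
```

```text
the job is handed in; nothing more can be done
None
```

I laid both flanges in the chute against the shut gate, then lifted the gate about 25 mm and left it up. The pair ran down and stopped behind the flange under the ram, confirmed by image measurement only because all 10 pictures were used. I handed the job in at about 32 s, and no verdict came back.

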